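Make up and light the stall's candle bridge

TASK

Get the wooden candle bridge on the market stall ready: pull the spent battery block out of its socket and put it in the empty plywood tray, and push every candle light from the rack upright into a brass collet of the bridge, past the springy seal until it bottoms. Only when all that is done, plug the fresh battery block fully home into the socket, and last of all flip the bridge's toggle switch right over to on. Leave the wares standing around where they are.

Things in the scene. Friction and masses are not known exactly. Their poses are not given: they have to be found in the camera images.
- candle0: Candle light 1: a rigid white round tube, 18 mm across and 100 mm long, brass at its lower 30 mm, with a glass flame-shaped bulb on top (118 mm over all), 40 g. Its foot tapers to 12 mm across over the last 8 mm. At the start it stands in a square hole of the rack, foot 5 mm above the table, and may lean a few hundredths of a radian. Origin: centre of the foot's underside; z runs up the tube. Two to four of the four candle lights are present; absent ones are None.
- candle1: Candle light 2: a rigid white round tube, 18 mm across and 100 mm long, brass at its lower 30 mm, with a glass flame-shaped bulb on top (118 mm over all), 40 g. Its foot tapers to 12 mm across over the last 8 mm. At the start it stands in a square hole of the rack, foot 5 mm above the table, and may lean a few hundredths of a radian. Origin: centre of the foot's underside; z runs up the tube. Two to four of the four candle lights are present; absent ones are None.
- candle2: Candle light 3: a rigid white round tube, 18 mm across and 100 mm long, brass at its lower 30 mm, with a glass flame-shaped bulb on top (118 mm over all), 40 g. Its foot tapers to 12 mm across over the last 8 mm. At the start it stands in a square hole of the rack, foot 5 mm above the table, and may lean a few hundredths of a radian. Origin: centre of the foot's underside; z runs up the tube. Two to four of the four candle lights are present; absent ones are None.
- candle3: Candle light 4: a rigid white round tube, 18 mm across and 100 mm long, brass at its lower 30 mm, with a glass flame-shaped bulb on top (118 mm over all), 40 g. Its foot tapers to 12 mm across over the last 8 mm. At the start it stands in a square hole of the rack, foot 5 mm above the table, and may lean a few hundredths of a radian. Origin: centre of the foot's underside; z runs up the tube. Two to four of the four candle lights are present; absent ones are None.
- fresh: Fresh battery block standing on the open table: a plain grey plastic block, 50 mm (its x) by 42 mm (its y) in section and 54 mm tall, its lower 5 mm black and tapered to 45 by 37 mm, with a thin black line round it at 20 mm; about 200 g, bottom-heavy. Origin: centre of the underside, z up. It fits the socket either way round (a half turn does not matter). Grip it across the 42 mm width, near the top.
- spent: Spent battery block, the same in shape and size as the fresh one; at the start it is plugged into the bridge's socket, 36 mm of it standing out. It pulls straight up. Origin: centre of the underside, z up.
- bridge: Candle bridge: a fixed pale wooden base, 160 mm (x) by 250 mm (y), flat top 45 mm above the table. Along its far half, at x = +40 mm, a row of four brass push-fit collets 60 mm apart (y = -90, -30, 30, 90 mm); in the half nearer the robot the rectangular battery socket (at x = -40, y = 45 mm) and the toggle switch (at x = -40, y = -70 mm). Origin: centre of the underside, z up.
- collet0 (a point): Centre of the mouth of a push-fit collet in the bridge's top (45 mm above the table): bore 19.6 mm, 32 mm deep. A springy seal 16 mm down grips the tube: a tube merely dropped in stops on it about 19 mm down, pushing past it takes roughly 10 N, after which the tube slides on with light drag until its foot meets the bottom 32 mm below this point. z up; any candle light fits any collet.
- collet1 (a point): Centre of the mouth of a push-fit collet in the bridge's top (45 mm above the table): bore 19.6 mm, 32 mm deep. A springy seal 16 mm down grips the tube: a tube merely dropped in stops on it about 19 mm down, pushing past it takes roughly 10 N, after which the tube slides on with light drag until its foot meets the bottom 32 mm below this point. z up; any candle light fits any collet.
- collet2 (a point): Centre of the mouth of a push-fit collet in the bridge's top (45 mm above the table): bore 19.6 mm, 32 mm deep. A springy seal 16 mm down grips the tube: a tube merely dropped in stops on it about 19 mm down, pushing past it takes roughly 10 N, after which the tube slides on with light drag until its foot meets the bottom 32 mm below this point. z up; any candle light fits any collet.
- collet3 (a point): Centre of the mouth of a push-fit collet in the bridge's top (45 mm above the table): bore 19.6 mm, 32 mm deep. A springy seal 16 mm down grips the tube: a tube merely dropped in stops on it about 19 mm down, pushing past it takes roughly 10 N, after which the tube slides on with light drag until its foot meets the bottom 32 mm below this point. z up; any candle light fits any collet.
- socket (a point): Centre of the mouth of the battery socket in the bridge's top: a rectangular hole 51.8 mm along the bridge's x by 43.8 mm along its y, 18 mm deep, so a block fully in has its underside 18 mm below this point. No latch; z up, axes as the bridge's.
- rack: Rack: a fixed dark wooden block, 120 by 120 mm, 35 mm high, with four 19.2 mm square holes 30 mm deep at x, y = +-30 mm. Origin: centre of the underside.
- tray: Tray: a fixed empty plywood box, 120 by 120 mm outside, walls 35 mm high and 6 mm thick, floor about 6 mm. Origin: centre of the underside.
- switch (a joint): Toggle switch lever, rad: 0 is off (leaning towards the bridge's -y), 1.0 is fully on (leaning towards +y); it starts within 0.15 of off, turns with light friction (about 1.2 N at the ball) and stays where it is left.
- switch_tip (a point): Centre of the black 26 mm ball at the end of the switch lever. The lever is 50 mm from pivot to ball; the pivot is 67 mm above the table on a dark housing (70 mm along the bridge's y, 50 mm along its x, top 70 mm above the table). Off, the ball is 24 mm to the bridge's -y side of the pivot and 111 mm above the table; on, 24 mm to the +y side.
- house: A ware for sale, to be left alone: small white ceramic house with a dark roof, 64 mm wide, about 96 mm high. Origin: centre of the underside.
- tree_a: A ware for sale, to be left alone: red ceramic cone tree, 56 mm across, 110 mm high. Origin: centre of the underside.
- tree_b: A ware for sale, to be left alone: white ceramic cone tree, 56 mm across, 80 mm high. Origin: centre of the underside.
- bowl: A ware for sale, to be left alone: dark glazed round bowl, 96 mm across, 45 mm high. Origin: centre of the underside.
- tealight: A ware for sale, to be left alone: blue ceramic tealight holder, 72 mm across, 28 mm high. Origin: centre of the underside.
- jar: A ware for sale, to be left alone: glass jar with a white cap, 60 mm across, 75 mm high. Origin: centre of the underside.
- ball: A ware for sale, to be left alone: brownish ceramic bauble with a flat foot, 60 mm across, 54 mm high. Origin: centre of the underside.

How it is judged:
On the way, in this order (a step that is already met when the one before it is completed fails the run):
1. every candle light is fully home in a collet and the spent battery block lies in the tray (((horizontal distance between candle0 and collet0 below 0.004 m and z of candle0 in the frame of collet0 below -0.0285 m and angle between candle0's own z axis and vertical below 0.1 rad) or (horizontal distance between candle0 and collet1 below 0.004 m and z of candle0 in the frame of collet1 below -0.0285 m and angle between candle0's own z axis and vertical below 0.1 rad) or (horizontal distance between candle0 and collet2 below 0.004 m and z of candle0 in the frame of collet2 below -0.0285 m and angle between candle0's own z axis and vertical below 0.1 rad) or (horizontal distance between candle0 and collet3 below 0.004 m and z of candle0 in the frame of collet3 below -0.0285 m and angle between candle0's own z axis and vertical below 0.1 rad)) and ((horizontal distance between candle1 and collet0 below 0.004 m and z of candle1 in the frame of collet0 below -0.0285 m and angle between candle1's own z axis and vertical below 0.1 rad) or (horizontal distance between candle1 and collet1 below 0.004 m and z of candle1 in the frame of collet1 below -0.0285 m and angle between candle1's own z axis and vertical below 0.1 rad) or (horizontal distance between candle1 and collet2 below 0.004 m and z of candle1 in the frame of collet2 below -0.0285 m and angle between candle1's own z axis and vertical below 0.1 rad) or (horizontal distance between candle1 and collet3 below 0.004 m and z of candle1 in the frame of collet3 below -0.0285 m and angle between candle1's own z axis and vertical below 0.1 rad)) and ((horizontal distance between candle2 and collet0 below 0.004 m and z of candle2 in the frame of collet0 below -0.0285 m and angle between candle2's own z axis and vertical below 0.1 rad) or (horizontal distance between candle2 and collet1 below 0.004 m and z of candle2 in the frame of collet1 below -0.0285 m and angle between candle2's own z axis and vertical below 0.1 rad) or (horizontal distance between candle2 and collet2 below 0.004 m and z of candle2 in the frame of collet2 below -0.0285 m and angle between candle2's own z axis and vertical below 0.1 rad) or (horizontal distance between candle2 and collet3 below 0.004 m and z of candle2 in the frame of collet3 below -0.0285 m and angle between candle2's own z axis and vertical below 0.1 rad)) and ((horizontal distance between candle3 and collet0 below 0.004 m and z of candle3 in the frame of collet0 below -0.0285 m and angle between candle3's own z axis and vertical below 0.1 rad) or (horizontal distance between candle3 and collet1 below 0.004 m and z of candle3 in the frame of collet1 below -0.0285 m and angle between candle3's own z axis and vertical below 0.1 rad) or (horizontal distance between candle3 and collet2 below 0.004 m and z of candle3 in the frame of collet2 below -0.0285 m and angle between candle3's own z axis and vertical below 0.1 rad) or (horizontal distance between candle3 and collet3 below 0.004 m and z of candle3 in the frame of collet3 below -0.0285 m and angle between candle3's own z axis and vertical below 0.1 rad)) and x of spent in the frame of tray between -0.052 and 0.052 m and y of spent in the frame of tray between -0.052 and 0.052 m and height (world z) of spent below 0.035 m and linear speed of spent below 0.02 m/s), for 0.2 s.
2. the fresh battery block is fully home in the socket (horizontal distance between fresh and socket below 0.004 m and z of fresh in the frame of socket below -0.015 m and angle between fresh's own z axis and vertical below 0.08 rad and angle between the x axis of fresh and the x axis of bridge, either way round below 0.1 rad), for 0.2 s.
3. the switch is on (value of joint switch above 0.8 rad), for 0.2 s.
At the end, for the whole second after the job is handed in: Each candle present is in a collet (28.5+ of 32 mm deep, within 4 mm of its axis, tilt under 0.1 rad); spent block at rest in the tray (within 52 mm of its centre along x and y, below 35 mm); fresh block in the socket (15+ of 18 mm deep, within 4 mm, straight); switch above 0.8 (all of step 1 and all of step 2 and value of joint switch above 0.8 rad and linear speed of fresh below 0.02 m/s); the robot touches nothing.
It fails at once if a ware is moved more than 30 mm or tipped over (distance of any of house, tree_a, tree_b, bowl, tealight, jar, ball from where it was at the start of the episode above 0.03 m or angle between any of house, tree_a, tree_b, bowl, tealight, jar, ball's own z axis and vertical above 0.6 rad).
Of candle0, candle1, candle2, candle3 only 2 to 4 are there at a start; the rules pass over those that are not, and their reading is None.
At some moment in a run one of fresh may be knocked a few centimetres aside while the robot is not near it.
It also fails if it takes over 210 s, if anything falls off the work surface, if the arm or the gripper's body presses on something with over 40 N, if the wrist force passes 120 N, or if a joint passes its speed limit or range.

ROBOT

A 6-joint arm with a two-finger parallel gripper is mounted at the origin on the work surface. World frame = base frame: x ahead of the robot, y to its left, z up, the work surface at z = 0. Lengths are in m, angles in rad, forces in N, time in s.
With the tool pointing down it reaches from about 0.35 to 0.975 m from the base axis. Payload 4.9 kg.
Tool frame: the origin (TCP) lies between the finger pads; the fingertips stand 19 mm ahead of it and the grasp point (between the pads) is the TCP; z points along the fingers, y is the direction in which the jaws open and shut (so a half turn about z gives the same grasp; the last joint's range is limited). The gripper opens to 85 mm and grips with 20 to 120 N. Pads are 22 mm wide; open, the fingers measure 114 mm over their backs; the gripper's body (76 mm by 85 mm) begins 54 mm behind the grasp point. The pads swing forward as they close: fully open they stand 13 mm farther back than shut.
Start: joints at [1.223, 0.053, 1.613, -0, 1.476, -0.119], TCP at [0.142, 0.609, 0.25] pointing down, gripper open.
Joint ranges: [-3.01, 3.01], [-1.01, 2.22], [0.06, 2.58], [-1.02, 4.17], [0.09, 2.62], [-3.14, 3.14]. Speed limits (rad/s): [2.57, 2.57, 3.14, 3.14, 3.14, 3.14].

INTERFACE

Orientations are given as a unit quaternion [w, x, y, z].
In Python, from plant import state, grab_frame, calibration, job_done gives the robot as it stands. The module is installed in compiled form; this text tells all that it offers.
- The arm moves only by the tool servo_tool, never from a script. Its argument "deltas" is a list that holds one entry, the list of rows, each a list of 5 numbers: the finger opening in mm, from 0 to 85.4, then the shift along the world's x, y, z in mm, then the turn about the world's z in units of 6 degrees (1.0 is 6 degrees). A call has 1 to 5 rows; each row is the pose to reach, as a shift and turn from the pose commanded when the call began; what a row does not reach only later rows make up. A row lasts 1/8 s, in which the tool goes at most 62.5 mm and 10.7 degrees, less where a joint would pass 70% of its speed; a pose out of reach is approached as far as the arm can. A call with a gripper value outside its range is refused whole. The fingers move at their own pace and stop on an object; the grip force is fixed at half the most. Time passes only in rows, so rows that repeat a pose let the fingers close. It gives the time, the measured TCP pose, the force and the opening at its end, in the units of the state.
- state(): the state, without advancing time (a new reading comes with each control period).
- grab_frame(name): name is "scene" or "side" or "wrist"; returns the picture (420x560x3 uint8, red, green, blue); there is no depth.
- calibration(name): a dict with "intrinsics" (3x3 intrinsics, pixels), "world_from_camera" (4x4, takes a point from camera to world coordinates). Camera axes: x right, y down, z forward; pixel columns grow to the right and rows downward; lengths in m; the calibration is good to about 2 mm. A picture is of the moment at which its call begins: read the wrist's pose just before it. calibration takes no time and is no camera call; for the wrist camera it gives the pose at the moment of the call.
- job_done(): hands the job in, once; it reports no verdict.
The state is a dict: "time": time; "joint_pos": joint angles; "joint_vel": joint speeds; "joint_efforts": joint torques, N m; "tool_pos": TCP position; "tool_rot": TCP orientation; "contact_force": force on the tool from outside, world axes, zero at the start; "ft_torque": the same for the moment, N m; "gripper_width": opening from 0.0 (shut) to 1.0 (fully open).
Only numpy, scipy, OpenCV 4.12 (cv2) and the standard library are available. Lean on these libraries where they do the work, as an engineer would, in place of code of your own. Each camera call takes 0.05 s, during which the arm holds its last target.

## Working session

There is one attempt and no reset: what is moved stays moved. The work goes in short steps, Python scripts to look and compute and a tool call to move; the robot and the scene stay as the last step left them, time stands still between calls to the robot, and variables do not carry over. Pictures are saved under pics/ and viewed, and the job is handed in when it is done.

Besides the shell and the picture viewer there is one more tool, called by a JSON object that holds its "api" and its "payload", one argument or row to a line. servo_tool: Moves the arm, as the interface text tells. Its arguments: {"type":"object","properties":{"deltas":{"type":"array","items":{"type":"array","items":{"type":"array","items":{"type":"number"}}}}},"required":["deltas"]}

```bash
mkdir -p pics; python3 - <<'E'
from plant import *
import cv2
for n in ("scene","side","wrist"):
    cv2.imwrite(f"pics/a_{n}.png",grab_frame(n)[:,:,::-1])
    c=calibration(n);print(n,c["intrinsics"].tolist(),c["world_from_camera"].round(4).tolist())
print(state())
E
```

```text
scene [[543.2149557507845, 0.0, 283.0667094636973], [0.0, 543.2149557507845, 208.11027038131675], [0.0, 0.0, 1.0]] [[-0.7137, 0.5231, -0.4658, 1.3243], [0.7003, 0.5459, -0.4599, 0.7283], [0.0137, -0.6545, -0.756, 1.2489], [0.0, 0.0, 0.0, 1.0]]
side [[415.59003114051137, 0.0, 282.66322818435066], [0.0, 415.59003114051137, 208.14299688225174], [0.0, 0.0, 1.0]] [[-0.8805, -0.2796, 0.3827, 0.1805], [-0.474, 0.5132, -0.7155, 0.7796], [0.0036, -0.8114, -0.5844, 0.7162], [0.0, 0.0, 0.0, 1.0]]
wrist [[306.2603935235453, 0.0, 281.0077592159167], [0.0, 306.2603935235453, 210.12821240619755], [0.0, 0.0, 1.0]] [[0.2263, 0.9252, 0.3046, 0.0638], [0.9741, -0.2144, -0.0725, 0.6265], [-0.0018, 0.3131, -0.9497, 0.3721], [0.0, 0.0, 0.0, 1.0]]
{'time': 0.15, 'joint_pos': array([ 1.22302194e+00,  5.32207064e-02,  1.61400507e+00,  2.00589208e-05,
        1.47601933e+00, -1.19015392e-01]), 'joint_vel': array([ 1.56301935e-03, -5.07481823e-06, -3.95593008e-03, -1.24943580e-03,
        7.91228745e-04,  2.59069942e-04]), 'joint_efforts': array([ 4.10846296e-04, -3.94243634e+01, -3.70721948e+01, -8.61470835e-05,
        4.67176505e-03,  3.09051813e-05]), 'tool_pos': array([0.14157278, 0.60827084, 0.24932   ]), 'tool_rot': array([-2.00803777e-04,  1.14131173e-01,  9.93465345e-01, -8.01514756e-04]), 'contact_force': array([-0.10386624,  0.77326438,  0.23442719]), 'ft_torque': array([-0.030744  , -0.05200403, -0.02260144]), 'gripper_width': 0.9948299897655475}
```

View pics/a_scene.png

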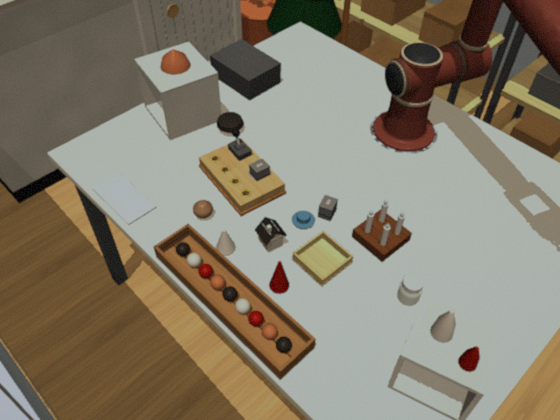

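View pics/a_side.png

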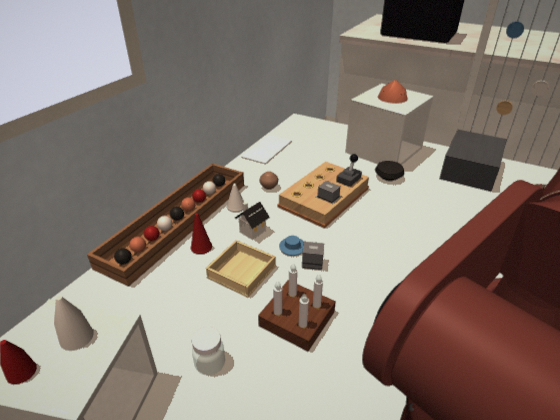

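View pics/a_wrist.png

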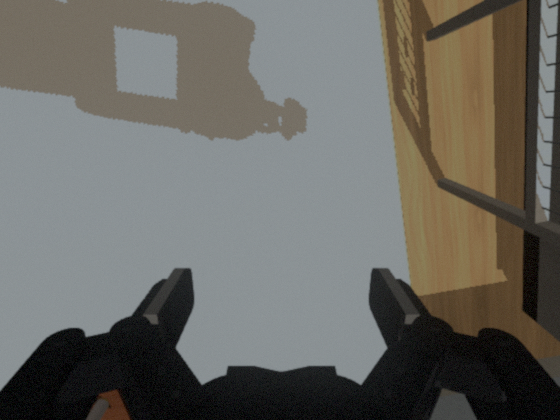

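The scene view shows four candles in the rack (~382,225), the tray (~322,258), the fresh block (~327,206) and the bridge (~242,175). I'll enlarge it next.

```bash
cat > h.py <<'E'
from plant import *
import numpy as np, cv2
def px(c,u,v,z):
    K,T=c["intrinsics"],c["world_from_camera"]
    d=T[:3,:3]@np.linalg.solve(K,[u,v,1.]);o=T[:3,3]
    return o+d*(z-o[2])/d[2]
def proj(c,P):
    P=np.atleast_2d(P);T=np.linalg.inv(c["world_from_camera"])
    q=(T[:3,:3]@P.T).T+T[:3,3];q=(c["intrinsics"]@q.T).T
    return q[:,:2]/q[:,2:]
def crop(im,x0,y0,w,h,s,name):
    a=cv2.resize(im[y0:y0+h,x0:x0+w],None,fx=s,fy=s,interpolation=cv2.INTER_CUBIC)
    cv2.imwrite("pics/"+name,a[:,:,::-1])
E
python3 - <<'E'
import cv2
im=cv2.imread("pics/a_scene.png")[:,:,::-1]
from h import crop
crop(im,190,120,110,100,7,"b1.png");crop(im,280,185,140,105,5.5,"b2.png")
E
```

```text
(no output)
```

View pics/b1.png

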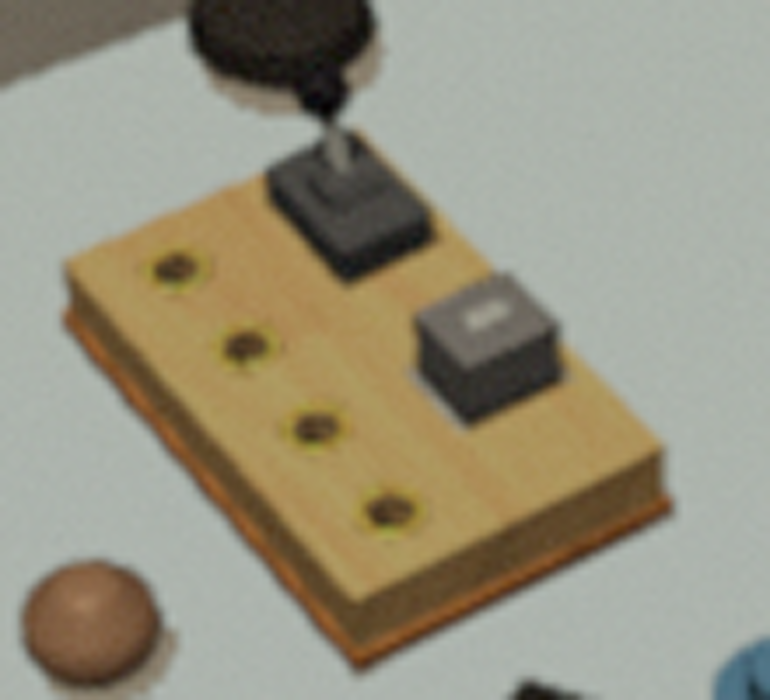

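View pics/b2.png

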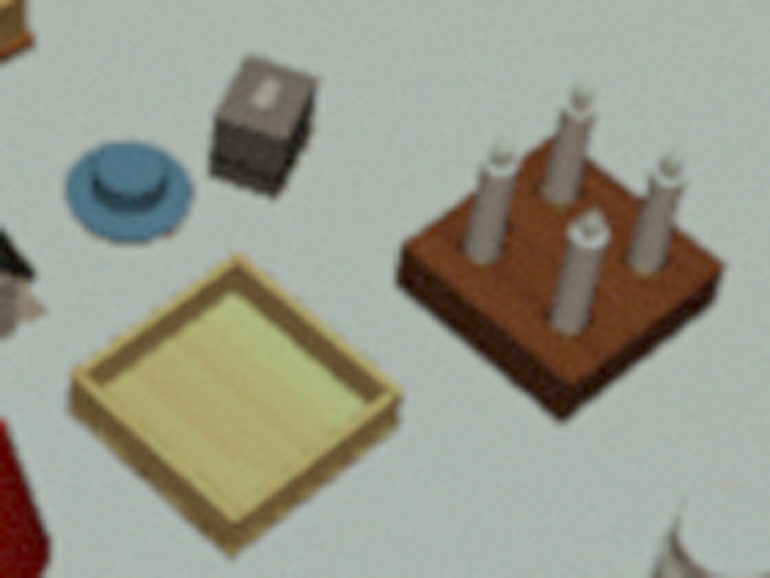

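```bash
python3 - <<'E'
from h import *
c=calibration("scene")
def f(l,x0,y0,s,z):
    return np.array([px(c,x0+x/s-.43,y0+y/s-.43,z) for x,y in l])
print("bridge corners",f([(66,262),(358,600),(663,450),(355,133)],190,120,7,.045)[:,:2].round(4).tolist())
C=f([(175,268),(246,346),(316,427),(390,510)],190,120,7,.045)[:,:2];print("coll",C.round(4).tolist())
print("spent top",f([(415,325),(470,370),(560,325),(505,275)],190,120,7,.081)[:,:2].round(4).tolist())
print("fresh top",f([(248,55),(318,78),(290,138),(217,118)],280,185,5.5,.054)[:,:2].round(4).tolist())
print("tray",f([(238,255),(402,393),(232,525),(70,378)],280,185,5.5,.035)[:,:2].round(4).tolist())
print("rack",f([(555,135),(722,265),(563,388),(402,247)],280,185,5.5,.035)[:,:2].round(4).tolist())
print("candle foot",f([(560,203),(645,270),(568,330),(482,258)],280,185,5.5,.035)[:,:2].round(4).tolist())
print("candle top",f([(580,100),(668,168),(593,228),(502,158)],280,185,5.5,.110)[:,:2].round(4).tolist())
print("ball sw",f([(322,88)],190,120,7,.111).round(4).tolist())
print("tealight",f([(128,190)],280,185,5.5,.028).round(4))
E
```

```text
bridge corners [[0.6251, -0.3428], [0.6648, -0.0982], [0.5113, -0.0715], [0.4722, -0.3178]]
coll [[0.5918, -0.3057], [0.601, -0.2454], [0.6113, -0.1862], [0.6208, -0.1272]]
spent top [[0.5612, -0.1754], [0.5625, -0.1387], [0.5156, -0.1319], [0.5116, -0.1713]]
fresh top [[0.4613, 0.0489], [0.4464, 0.0864], [0.4889, 0.1046], [0.5066, 0.0682]]
tray [[0.5547, 0.1299], [0.5602, 0.2468], [0.6791, 0.2411], [0.6735, 0.125]]
rack [[0.3709, 0.1921], [0.3781, 0.3087], [0.4996, 0.3008], [0.4891, 0.1855]]
candle foot [[0.4062, 0.2239], [0.4097, 0.2829], [0.4691, 0.2797], [0.4646, 0.2191]]
candle top [[0.402, 0.2192], [0.4059, 0.2783], [0.4637, 0.2764], [0.461, 0.2164]]
ball sw [[0.5097, -0.2932, 0.111]]
tealight [[0.5601 0.0558 0.028 ]]
```

{"api": "servo_tool", "payload": {
  "deltas": [
    [[85, 278, -358, 30, 0.6], [85, 278, -358, 30, 0.6], [85, 278, -358, 30, 0.6], [85, 278, -358, 30, 0.6], [85, 278, -358, 30, 0.6]]
  ]
}}

```text
time: 0.78
tool_pos: [0.3337, 0.3607, 0.2709]
tool_rot: [0.0, 0.083, 0.997, 0.0]
contact_force: [0.6, 0.9, -0.4]
gripper_width: 0.996
```

{"api": "servo_tool", "payload": {
  "deltas": [
    [[85, 86, -111, 9, 0], [85, 86, -111, 9, 0], [85, 86, -111, 9, 0], [85, 86, -111, 9, 0], [85, 86, -111, 9, 0]]
  ]
}}

```text
time: 1.4
tool_pos: [0.4182, 0.2524, 0.2796]
tool_rot: [-0.0, 0.082, 0.997, 0.0]
contact_force: [-0.2, -0.2, 0.3]
gripper_width: 0.998
```

```bash
python3 - <<'E'
from h import *
s=state();print(s["time"],s["tool_pos"],s["tool_rot"])
c=calibration("wrist");im=grab_frame("wrist");np.save("c.npy",c);cv2.imwrite("pics/c1.png",im[:,:,::-1])
print(proj(c,[.434,.247,.035]),proj(c,s["tool_pos"]))
E
```

```text
1.4 [0.41817467 0.25239916 0.27956655] [-4.58589946e-04  8.20639393e-02  9.96626960e-01  5.24641216e-05]
[[278.92178658 191.30597179]] [[281.26950219 291.09310334]]
```

View pics/c1.png

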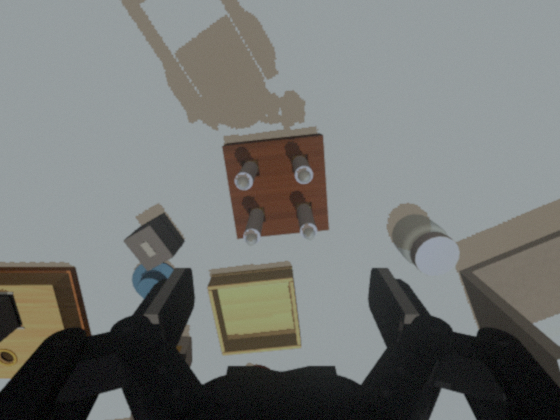

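The wrist view shows the rack with its four candles (244,180; 303,174; 251,238; 309,231), the tray at (255,310), and the fresh block at (155,242).

```bash
python3 - <<'E'
from h import *
im=cv2.imread("pics/c1.png")[:,:,::-1]
crop(im,215,125,125,120,5,"c2.png");crop(im,115,195,190,165,4,"c3.png")
E
```

```text
(no output)
```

View pics/c2.png

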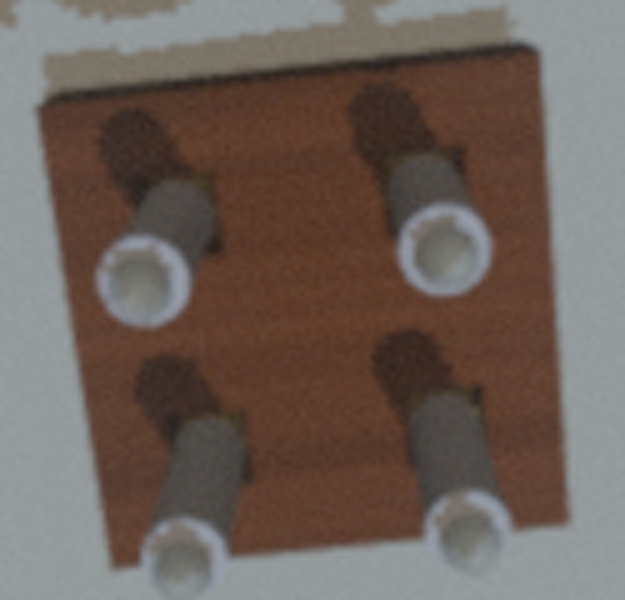

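View pics/c3.png

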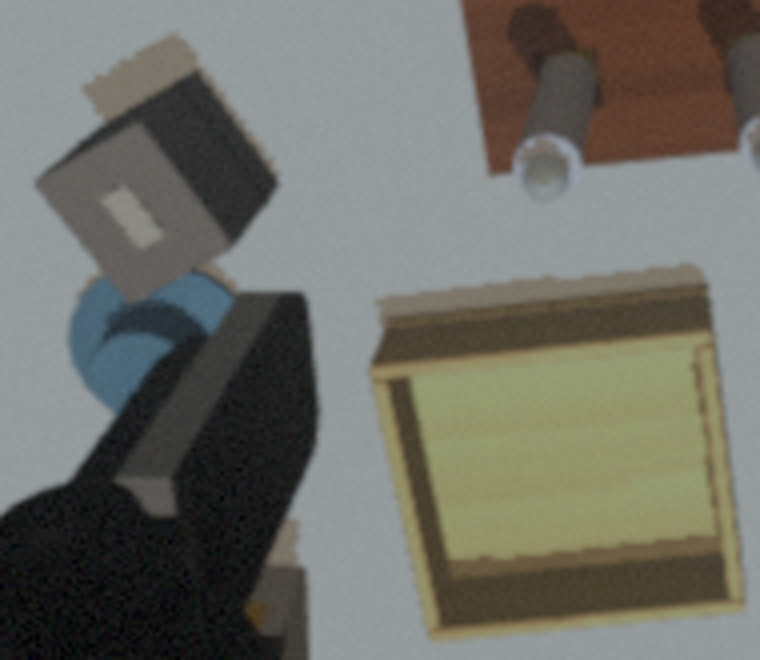

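```bash
python3 - <<'E'
from h import *
c=np.load("c.npy",allow_pickle=True).item()
def f(l,x0,y0,s,z):
    return np.array([px(c,x0+x/s-.45,y0+y/s-.45,z) for x,y in l])[:,:2].round(4)
r=f([(40,103),(538,47),(570,523),(112,570)],215,125,5,.035);print("rack",r.tolist(),r.mean(0))
print("cand top",f([(144,281),(445,250),(184,560),(468,530)],215,125,5,.105).tolist())
t=f([(373,372),(712,338),(743,605),(432,640)],115,195,4,.035);print("tray",t.tolist(),t.mean(0))
b=f([(37,183),(142,125),(230,243),(132,302)],115,195,4,.054);print("fresh",b.tolist(),b.mean(0))
E
```

```text
rack [[0.3677, 0.1906], [0.3741, 0.3082], [0.4941, 0.3018], [0.4877, 0.1826]] [0.4309 0.2458]
cand top [[0.3996, 0.2175], [0.4031, 0.2772], [0.4597, 0.2138], [0.4627, 0.2736]]
tray [[0.5529, 0.1277], [0.5588, 0.2449], [0.6716, 0.2393], [0.6686, 0.1223]] [0.612975 0.18355 ]
fresh [[0.4595, 0.0482], [0.4463, 0.0859], [0.4891, 0.1015], [0.5043, 0.0649]] [0.4748   0.075125]
```

{"api": "servo_tool", "payload": {
  "deltas": [
    [[85, 72, -452, 20, 0], [85, 72, -452, 20, 0], [85, 72, -452, 20, 0], [85, 72, -452, 20, 0], [85, 72, -452, 20, 0]]
  ]
}}

```text
time: 2.08
tool_pos: [0.4682, -0.0573, 0.2938]
tool_rot: [0.0, 0.082, 0.997, 0.0]
contact_force: [0.4, -0.2, -0.1]
gripper_width: 0.994
```

{"api": "servo_tool", "payload": {
  "deltas": [
    [[85, 24, -150, 6, 0], [85, 24, -150, 6, 0], [85, 24, -150, 6, 0], [85, 24, -150, 6, 0], [85, 24, -150, 6, 0]]
  ]
}}

```text
time: 2.7
tool_pos: [0.4923, -0.2053, 0.2993]
tool_rot: [-0.0, 0.082, 0.997, 0.0]
contact_force: [-0.2, 0.0, 0.2]
gripper_width: 0.997
```

```bash
python3 - <<'E'
from h import *
s=state();print(s["time"],s["tool_pos"],s["tool_rot"])
c=calibration("wrist");im=grab_frame("wrist");np.save("c.npy",c);cv2.imwrite("pics/d1.png",im[:,:,::-1])
E
```

```text
2.7 [ 0.49233046 -0.20526419  0.29933568] [-2.05171462e-04  8.18831519e-02  9.96641841e-01  3.85378472e-04]
```

View pics/d1.png

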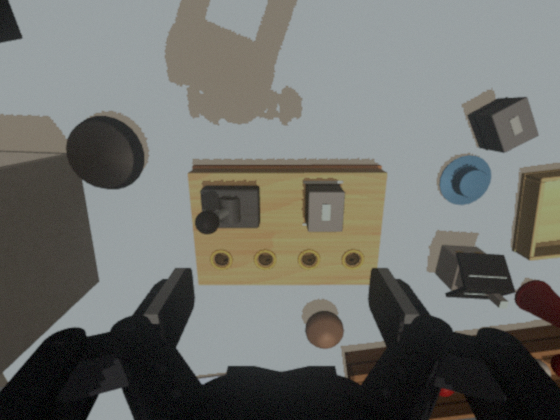

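The whole bridge is visible here: collets at (221,259), (265,259), (309,259) and (353,259), the spent block at (325,211), and the switch ball at (207,222).

```bash
python3 - <<'E'
from h import *
im=cv2.imread("pics/d1.png")[:,:,::-1]
crop(im,185,155,100,135,4.4,"d2.png");crop(im,285,155,105,135,4.4,"d3.png")
E
```

```text
(no output)
```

View pics/d2.png

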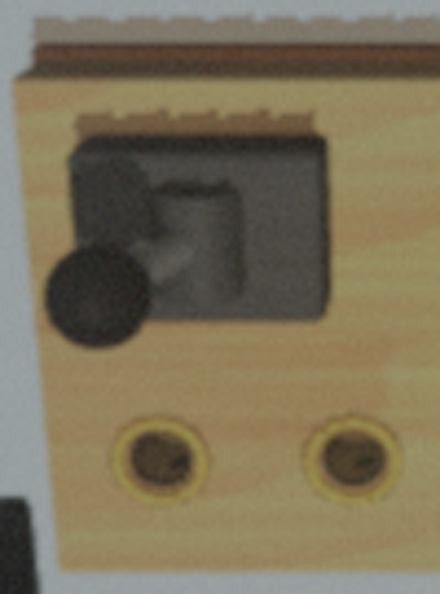

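View pics/d3.png

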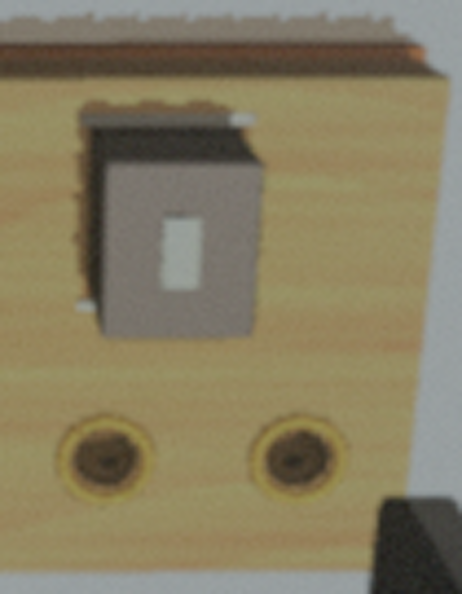

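```bash
python3 - <<'E'
from h import *
c=np.load("c.npy",allow_pickle=True).item()
def f(l,x0,y0,s,z):
    return np.array([px(c,x0+x/s-.45,y0+y/s-.45,z) for x,y in l])[:,:2].round(4)
C=np.vstack([f([(161,459),(353,459)],185,155,4.4,.045),f([(106,458),(298,457)],285,155,4.4,.045)]);print("coll",C.tolist())
d=C[3]-C[0];yaw=np.arctan2(-d[0],d[1]);print("yaw",yaw,np.linalg.norm(d))
R=np.array([[np.cos(yaw),-np.sin(yaw)],[np.sin(yaw),np.cos(yaw)]])
o=C.mean(0)-R@[.04,0];print("origin",o,"socket",o+R@[-.04,.045],"piv",o+R@[-.04,-.07])
for y in(-.09,-.03,.03,.09):print(o+R@[.04,y])
k=np.vstack([f([(14,80),(62,570)],185,155,4.4,.045),f([(410,570),(447,77)],285,155,4.4,.045)]);print(k.tolist(),k.mean(0))
s=f([(105,163),(262,163),(252,337),(104,337)],285,155,4.4,.081);print("spent",s.tolist(),s.mean(0))
print("ball",f([(98,295)],185,155,4.4,.111))
E
```

```text
coll [[0.592, -0.3047], [0.6017, -0.2458], [0.6112, -0.1865], [0.6206, -0.1276]]
yaw -0.16010839751621403 0.17939445364893536
origin [ 0.5668866  -0.20977299] socket [ 0.53457233 -0.15897153] piv [ 0.51623843 -0.27250068]
[ 0.59202673 -0.3049989 ]
[ 0.60159224 -0.2457663 ]
[ 0.61115776 -0.1865337 ]
[ 0.62072327 -0.1273011 ]
[[0.4687, -0.3192], [0.6254, -0.3448], [0.6665, -0.0959], [0.5081, -0.0751]] [ 0.567175 -0.20875 ]
spent [[0.5074, -0.1758], [0.5141, -0.1353], [0.5625, -0.1429], [0.5559, -0.1827]] [ 0.534975 -0.159175]
ball [[ 0.5144 -0.2903]]
```

{"api": "servo_tool", "payload": {
  "deltas": [
    [[85, 42.4, 46.3, -60, 0], [85, 42.4, 46.3, -110, 0], [85, 42.4, 46.3, -160, 0.04], [85, 42.4, 46.3, -190, 0.04], [85, 42.4, 46.3, -190, 0.04]]
  ]
}}

```text
time: 3.38
tool_pos: [0.5324, -0.1581, 0.1065]
tool_rot: [-0.003, 0.08, 0.997, 0.001]
contact_force: [0.0, -0.0, 0.3]
gripper_width: 0.993
```

```bash
python3 - <<'E'
from h import *
s=state();print(s["time"],s["tool_pos"],s["tool_rot"])
c=calibration("wrist");im=grab_frame("wrist");cv2.imwrite("pics/e1.png",im[:,:,::-1])
print(proj(c,[.5347,-.159,.081]))
E
```

```text
3.375 [ 0.53240965 -0.15805393  0.10652826] [-0.00307     0.07968614  0.99681458  0.00117916]
[[280.12162388 268.69327075]]
```

View pics/e1.png

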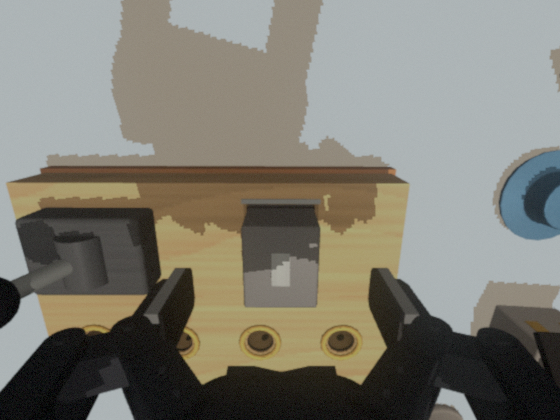

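The spent block (281,268) sits centred between the pads, so I'll go down and grip.

{"api": "servo_tool", "payload": {
  "deltas": [
    [[85, 0, 0, -20, 0], [85, 0, 0, -39, 0], [85, 0, 0, -39, 0], [85, 0, 0, -39, 0], [85, 0, 0, -39, 0]]
  ]
}}

```text
time: 4.05
tool_pos: [0.535, -0.1609, 0.0714]
tool_rot: [0.001, 0.081, 0.997, -0.0]
contact_force: [0.6, -0.3, -0.2]
gripper_width: 0.997
```

{"api": "servo_tool", "payload": {
  "deltas": [
    [[20, 0, 0, 0, 0], [20, 0, 0, 0, 0], [20, 0, 0, 0, 0], [20, 0, 0, 0, 0], [20, 0, 0, 0, 0]]
  ]
}}

```text
time: 4.68
tool_pos: [0.535, -0.1599, 0.0712]
tool_rot: [0.0, 0.081, 0.997, 0.001]
contact_force: [0.0, 5.1, 4.2]
gripper_width: 0.485
```

{"api": "servo_tool", "payload": {
  "deltas": [
    [[20, 0, 0, 8, 0], [20, 0, 0, 20, 0], [20, 0, 0, 40, 0], [20, 0, 0, 80, 0], [20, 0, 0, 129, 0]]
  ]
}}

```text
time: 5.3
tool_pos: [0.5335, -0.1609, 0.2008]
tool_rot: [-0.001, 0.081, 0.997, -0.0]
contact_force: [0.8, -1.1, -3.0]
gripper_width: 0.478
```

{"api": "servo_tool", "payload": {
  "deltas": [
    [[20, 14, 60, 0, 0], [20, 28, 120, 0, 0], [20, 42, 180, 0, 0], [20, 56, 240, 0, 0.3], [20, 68, 300, 0, 0.6]]
  ]
}}

```text
time: 5.92
tool_pos: [0.603, 0.1406, 0.2011]
tool_rot: [0.001, 0.049, 0.999, -0.001]
contact_force: [1.4, -0.3, -1.9]
gripper_width: 0.481
```

```bash
python3 - <<'E'
from h import *
s=state();print(s["time"],s["tool_pos"],s["tool_rot"],s["gripper_width"])
c=calibration("wrist");im=grab_frame("wrist");cv2.imwrite("pics/f1.png",im[:,:,::-1])
im=grab_frame("side");cv2.imwrite("pics/f2.png",im[:,:,::-1])
E
```

```text
5.925 [0.60299914 0.14064203 0.20113769] [ 8.99674090e-04  4.90999908e-02  9.98793217e-01 -7.00336460e-04] 0.48082456387771705
```

View pics/f1.png

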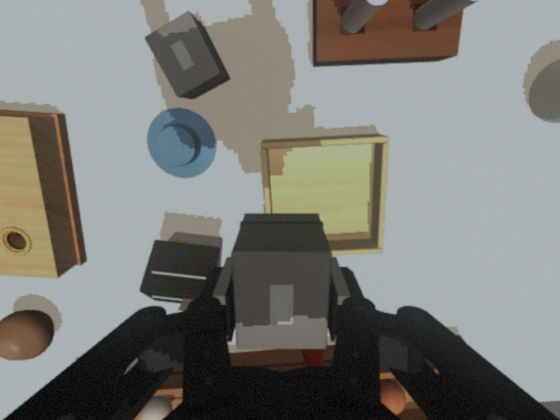

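View pics/f2.png

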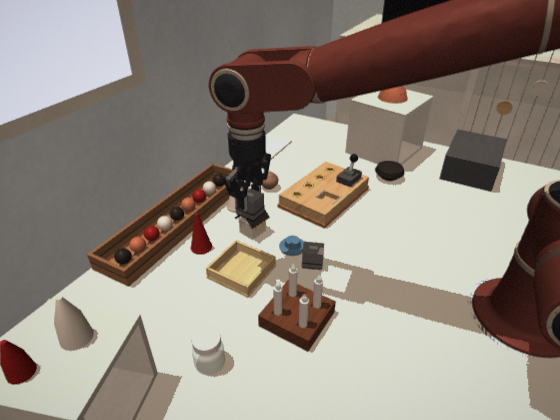

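```bash
python3 - <<'E'
from h import *
c=calibration("scene")
for n,u,v,z in(("treea",280,284,.01),("house",270,240,.01),("jar",411,292,.02),("tealight",303,220,.014),("treeb",225,245,.01),("ball",203,210,.02)):print(n,px(c,u,v,z).round(3))
E
```

```text
treea [0.756 0.162 0.01 ]
house [0.673 0.035 0.01 ]
jar [0.528 0.425 0.02 ]
tealight [0.553 0.051 0.014]
treeb [ 0.777 -0.041  0.01 ]
ball [ 0.744 -0.179  0.02 ]
```

{"api": "servo_tool", "payload": {
  "deltas": [
    [[20, 10, 43, -10, 0], [20, 10, 43, -60, 0], [20, 10, 43, -110, 0], [20, 10, 43, -140, 0], [20, 10, 43, -147, 0]]
  ]
}}

```text
time: 6.65
tool_pos: [0.6108, 0.1812, 0.0504]
tool_rot: [-0.002, 0.05, 0.999, -0.001]
contact_force: [-0.6, 0.5, -2.5]
gripper_width: 0.479
```

{"api": "servo_tool", "payload": {
  "deltas": [
    [[20, 0, 0, 0, 0], [60, 0, 0, 0, 0], [60, 0, 0, 0, 0], [60, 0, 0, 0, 0], [60, 0, 0, 0, 0]]
  ]
}}

```text
time: 7.28
tool_pos: [0.6128, 0.1825, 0.0532]
tool_rot: [0.0, 0.049, 0.999, 0.0]
contact_force: [0.7, 0.6, 0.6]
gripper_width: 0.705
```

{"api": "servo_tool", "payload": {
  "deltas": [
    [[60, 0, 0, 40, 0], [60, 0, 0, 90, 0], [60, 0, 0, 150, 0], [60, -40, 40, 150, 0], [60, -40, 40, 150, 0]]
  ]
}}

```text
time: 7.9
tool_pos: [0.5711, 0.2244, 0.2037]
tool_rot: [0.001, 0.048, 0.999, 0.0]
contact_force: [0.4, -0.6, -0.1]
gripper_width: 0.707
```

```bash
python3 - <<'E'
from h import *
s=state();print(s["time"],s["tool_pos"],s["tool_rot"],s["gripper_width"])
c=calibration("wrist");im=grab_frame("wrist");cv2.imwrite("pics/g1.png",im[:,:,::-1])
E
```

```text
7.9 [0.57106462 0.22435759 0.20371978] [5.27574994e-04 4.78233617e-02 9.98855562e-01 4.63505548e-04] 0.7074196614194518
```

View pics/g1.png

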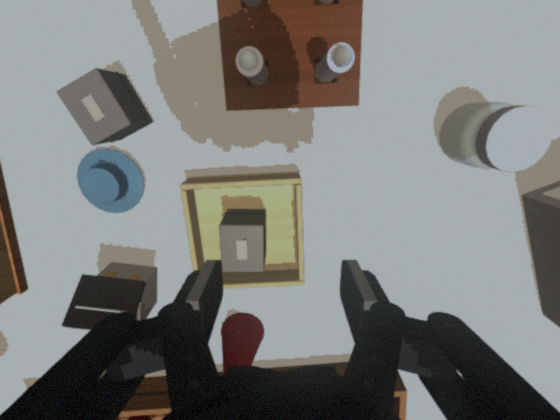

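The spent block lies in the tray (242,240). Next is the first candle, at rack corner (+x,−y).

{"api": "servo_tool", "payload": {
  "deltas": [
    [[40, -60, -6, 0, 0], [40, -111.3, -10.4, 0, 0], [40, -111.3, -10.4, -40, 0], [40, -111.3, -10.4, -43, 0], [40, -111.3, -10.4, -43, 0]]
  ]
}}

```text
time: 8.57
tool_pos: [0.4618, 0.2116, 0.1595]
tool_rot: [-0.0, 0.05, 0.999, -0.0]
contact_force: [0.6, 0.4, -0.8]
gripper_width: 0.468
```

```bash
python3 - <<'E'
from h import *
s=state();print(s["time"],s["tool_pos"],s["tool_rot"],s["gripper_width"])
c=calibration("wrist");im=grab_frame("wrist");cv2.imwrite("pics/h1.png",im[:,:,::-1])
print(proj(c,[[.4597,.214,.105],[.4597,.214,.035]]))
E
```

```text
8.575 [0.46176661 0.21163322 0.15953653] [-4.53174941e-04  4.98144085e-02  9.98758359e-01 -2.45744842e-04] 0.46762838016012326
[[284.72803355 239.09178294]
 [283.84222366 205.8157979 ]]
```

View pics/h1.png

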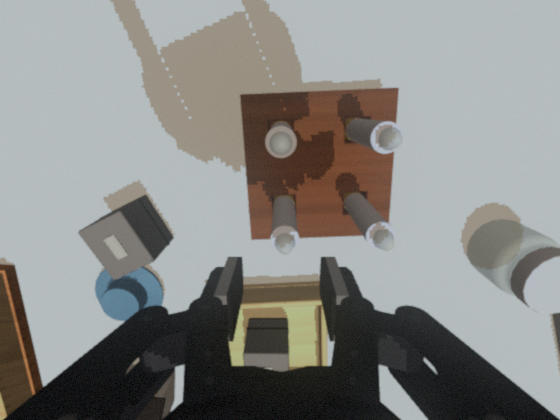

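The candle top (285,235) is nearly centred between the pads, so I'll descend.

{"api": "servo_tool", "payload": {
  "deltas": [
    [[40, 0, 1, -35, 0], [40, 0, 1, -70, 0], [40, 0, 1, -75, 0], [40, 0, 1, -75, 0], [18, 0, 1, -75, 0]]
  ]
}}

```text
time: 9.25
tool_pos: [0.4628, 0.2134, 0.0867]
tool_rot: [0.002, 0.049, 0.999, 0.001]
contact_force: [0.1, -0.2, 0.7]
gripper_width: 0.272
```

{"api": "servo_tool", "payload": {
  "deltas": [
    [[5, 0, 0, 0, 0], [5, 0, 0, 0, 0], [5, 0, 0, 0, 0], [5, 0, 0, 0, 0], [5, 0, 0, 0, 0]]
  ]
}}

```text
time: 9.88
tool_pos: [0.4627, 0.2135, 0.0868]
tool_rot: [0.002, 0.049, 0.999, 0.001]
contact_force: [0.4, -0.7, 5.9]
gripper_width: 0.195
```

{"api": "servo_tool", "payload": {
  "deltas": [
    [[5, 0, 0, 15, 0], [5, 0, 0, 40, 0], [5, 0, 0, 80, 0], [5, 0, 0, 125, 0], [5, 0, 0, 125, 0]]
  ]
}}

```text
time: 10.5
tool_pos: [0.4633, 0.2137, 0.2153]
tool_rot: [0.004, 0.049, 0.999, 0.001]
contact_force: [0.4, -0.1, -1.1]
gripper_width: 0.191
```

```bash
python3 - <<'E'
from h import *
s=state();print(s["time"],s["tool_pos"],s["tool_rot"],s["gripper_width"])
c=calibration("wrist");im=grab_frame("wrist");cv2.imwrite("pics/i1.png",im[:,:,::-1])
im=grab_frame("side");crop(im,200,130,200,160,4,"i2.png")
E
```

```text
10.5 [0.46333686 0.21371335 0.21534264] [0.00414905 0.04939772 0.99876946 0.00148579] 0.1912493511140965
```

View pics/i1.png

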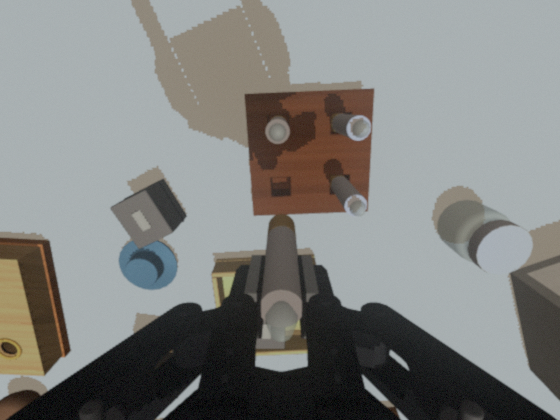

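View pics/i2.png

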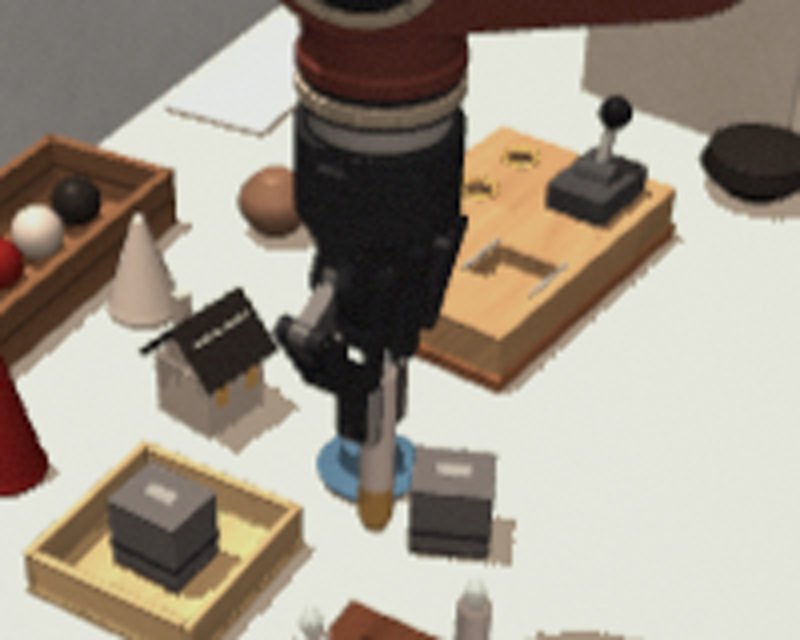

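```bash
cat > foot.py <<'E'
from h import *
# overlay model of held candle assuming vertical through TCP (h: foot below TCP), plus bridges
import sys
def overlay(name,h=.0815,dx=0,dy=0,tx=0,ty=0,s=7,box=(230,180,105,84)):
    S=state();c=calibration("wrist");im=grab_frame("wrist").copy();p=S["tool_pos"]
    x0,y0,w,hh=box
    a=cv2.resize(im[y0:y0+hh,x0:x0+w],None,fx=s,fy=s,interpolation=cv2.INTER_CUBIC)
    for z,r in((0,.006),(.008,.009),(.03,.009),(.1,.009)):
        th=np.linspace(0,2*np.pi,60);zz=p[2]-h+z
        q=np.c_[p[0]+dx+tx*(z-h)+r*np.cos(th),p[1]+dy+ty*(z-h)+r*np.sin(th),np.full(60,zz)]
        u=((proj(c,q)+.5-[x0,y0])*s).round().astype(np.int32)
        cv2.polylines(a,[u],True,(255,0,0),1)
    cv2.imwrite("pics/"+name,a[:,:,::-1]);print(S["time"],p.round(4),S["tool_rot"].round(4),S["contact_force"].round(1),S["gripper_width"])
if __name__=="__main__": overlay(sys.argv[1],*map(float,sys.argv[2:]))
E
python3 foot.py j1.png
```

```text
10.6 [0.461  0.213  0.2103] [2.000e-04 4.940e-02 9.988e-01 1.000e-04] [-0.3  0.3  0.3] 0.19641207948996497
```

View pics/j1.png

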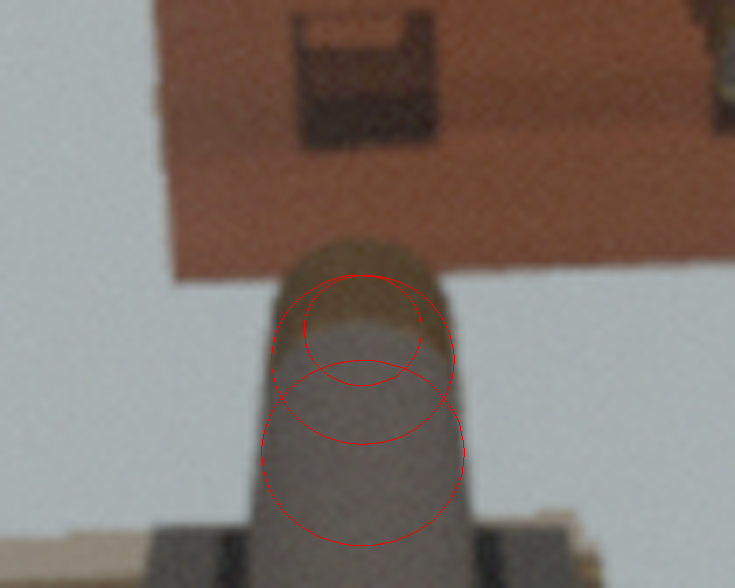

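```bash
python3 foot.py j2.png .0815 -.003
```

```text
10.65 [0.4604 0.2128 0.2089] [-8.000e-04  4.940e-02  9.988e-01 -3.000e-04] [-0.8  0.3 -1. ] 0.1924913379014665
```

View pics/j2.png

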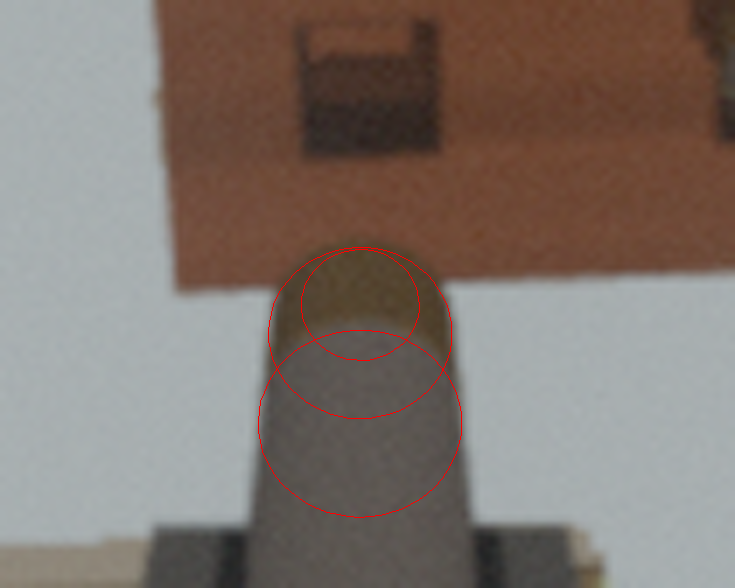

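{"api": "servo_tool", "payload": {
  "deltas": [
    [[5, 29, -60, 0, 0], [5, 58, -120, 0, 0], [5, 87, -180, 0, 0], [5, 116, -240, 0, 0], [5, 144, -300, 0, 0]]
  ]
}}

```text
time: 11.32
tool_pos: [0.5962, -0.0703, 0.2074]
tool_rot: [-0.002, 0.05, 0.999, 0.0]
contact_force: [1.2, 0.6, 0.5]
gripper_width: 0.195
```

{"api": "servo_tool", "payload": {
  "deltas": [
    [[5, 20, -40.4, -10, 0], [5, 20, -40.4, -45, 0], [5, 20, -40.4, -59, 0], [5, 20, -40.4, -59, 0], [5, 20, -40.4, -59, 0]]
  ]
}}

```text
time: 11.95
tool_pos: [0.617, -0.1086, 0.1516]
tool_rot: [0.001, 0.049, 0.999, -0.0]
contact_force: [-0.6, 0.7, -0.7]
gripper_width: 0.192
```

```bash
python3 - <<'E'
from foot import *
overlay("k1.png",.0815,-.0037,.0003)
c=calibration("wrist")
print(proj(c,[[.6207,-.1273,.045]]))
E
```

```text
11.95 [ 0.617  -0.1086  0.1516] [ 6.000e-04  4.900e-02  9.988e-01 -2.000e-04] [-0.6  0.7 -0.7] 0.1921884626776137
[[258.5368819  220.84060716]]
```

View pics/k1.png

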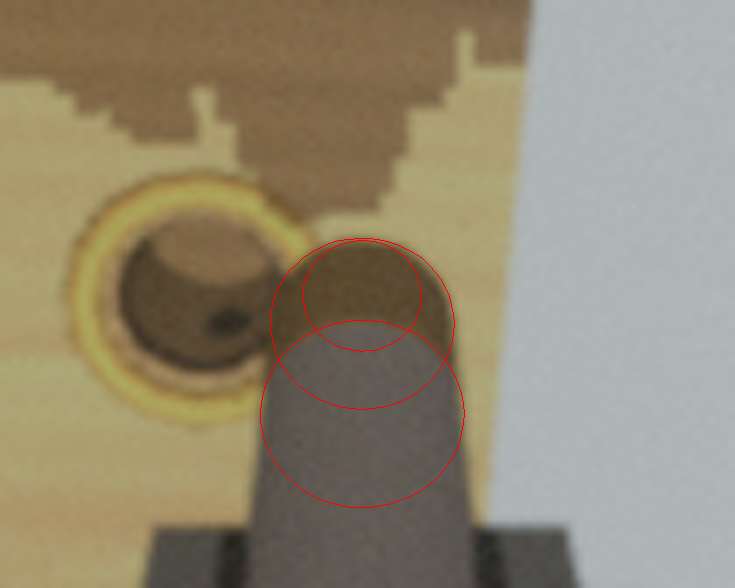

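{"api": "servo_tool", "payload": {
  "deltas": [
    [[5, 8, -19.6, 0, 0], [5, 8, -19.6, -6, 0], [5, 8, -19.6, -12, 0], [5, 8, -19.6, -12, 0], [5, 8, -19.6, -12, 0]]
  ]
}}

```text
time: 12.62
tool_pos: [0.6244, -0.1284, 0.1383]
tool_rot: [-0.0, 0.049, 0.999, 0.0]
contact_force: [0.1, 0.0, -0.0]
gripper_width: 0.195
```

```bash
python3 - <<'E'
from foot import *
overlay("k2.png",.0815,-.0037,.0003)
c=calibration("wrist")
print((proj(c,[[.6207,-.1273,.045]])+.5-[230,180])*7)
E
```

```text
12.625 [ 0.6244 -0.1284  0.1383] [-2.000e-04  4.930e-02  9.988e-01  1.000e-04] [ 0.1  0.  -0. ] 0.19478704269128364
[[369.53904567 255.28506139]]
```

View pics/k2.png

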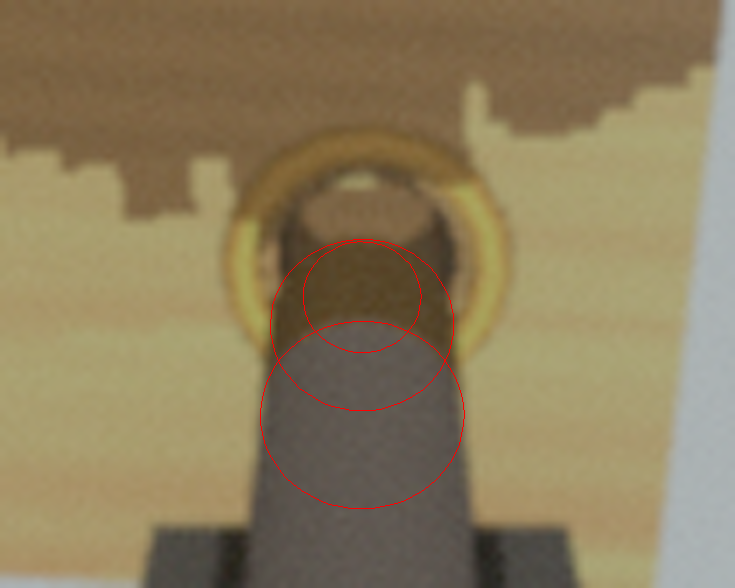

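{"api": "servo_tool", "payload": {
  "deltas": [
    [[5, 0.5, 0.8, 0, 0], [5, 0.5, 0.8, -7, 0], [5, 0.5, 0.8, -14, 0], [5, 0.5, 0.8, -20, 0], [5, 0.5, 0.8, -24, 0]]
  ]
}}

```text
time: 13.3
tool_pos: [0.6248, -0.1278, 0.1137]
tool_rot: [-0.001, 0.049, 0.999, 0.0]
contact_force: [0.2, 0.8, -0.8]
gripper_width: 0.195
```

{"api": "servo_tool", "payload": {
  "deltas": [
    [[5, 0, 0, -3, 0], [5, 0, 0, -6, 0], [5, 0, 0, -6, 0]]
  ]
}}

```text
time: 13.68
tool_pos: [0.625, -0.1278, 0.1084]
tool_rot: [-0.0, 0.049, 0.999, 0.0]
contact_force: [0.2, -0.3, -0.1]
gripper_width: 0.196
```

{"api": "servo_tool", "payload": {
  "deltas": [
    [[5, 0, 0, -4, 0], [5, 0, 0, -8, 0], [5, 0, 0, -12, 0], [5, 0, 0, -14, 0], [5, 0, 0, -15, 0]]
  ]
}}

```text
time: 14.3
tool_pos: [0.6259, -0.1281, 0.0958]
tool_rot: [0.001, 0.049, 0.999, -0.0]
contact_force: [-2.7, 1.0, 8.0]
gripper_width: 0.193
```

{"api": "servo_tool", "payload": {
  "deltas": [
    [[5, 0, 0, -1, 0], [5, 0, 0, -1, 0]]
  ]
}}

```text
time: 14.55
tool_pos: [0.6259, -0.1281, 0.0948]
tool_rot: [0.001, 0.049, 0.999, -0.0]
contact_force: [-2.6, 0.8, 7.4]
gripper_width: 0.193
```

{"api": "servo_tool", "payload": {
  "deltas": [
    [[5, 0, 0, -1, 0], [5, 0, 0, -2, 0], [5, 0, 0, -2, 0]]
  ]
}}

```text
time: 14.92
tool_pos: [0.6261, -0.1282, 0.0947]
tool_rot: [0.001, 0.049, 0.999, -0.0]
contact_force: [-7.4, 2.1, 16.1]
gripper_width: 0.194
```

```bash
python3 - <<'E'
from foot import *
overlay("l1.png",.0815,-.0037,.0003)
im=grab_frame("side");crop(im,265,120,130,100,6,"l2.png")
E
```

```text
14.925 [ 0.6261 -0.1282  0.0947] [ 8.000e-04  4.940e-02  9.988e-01 -3.000e-04] [-7.4  2.1 16.1] 0.19352697460113275
```

View pics/l1.png

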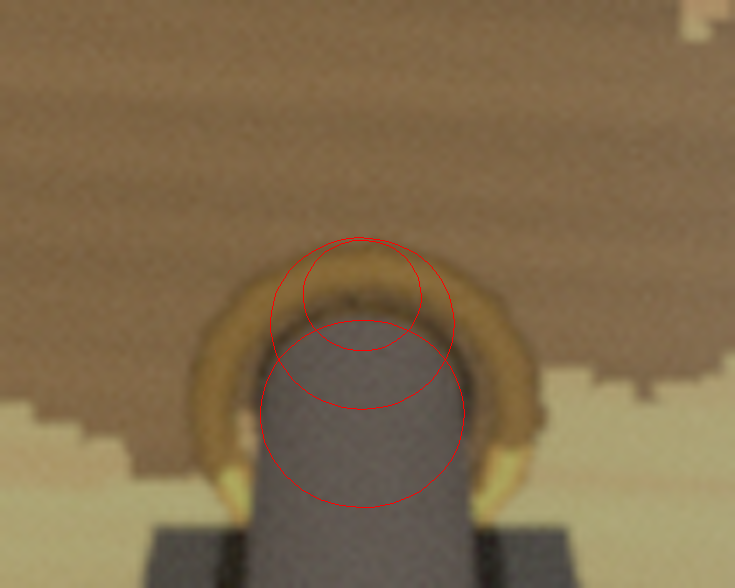

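View pics/l2.png

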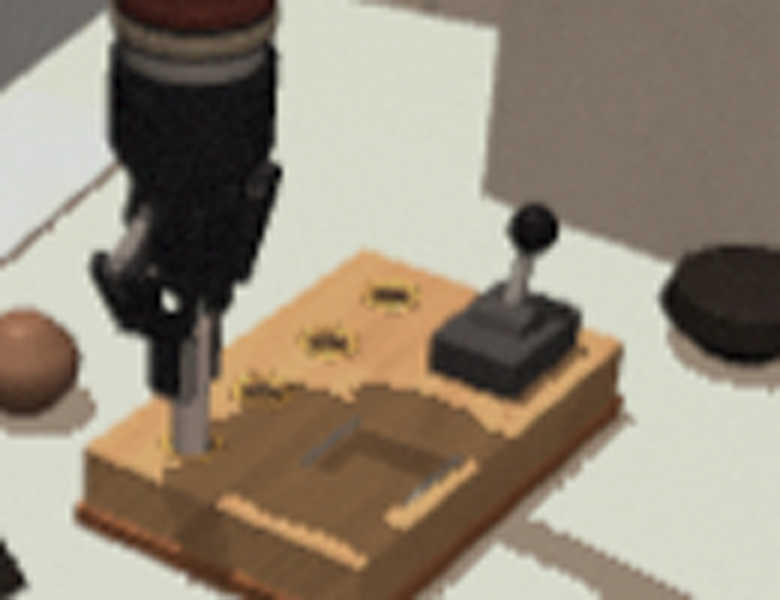

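Force rose with no travel and the brass is hidden, so the candle has bottomed. Releasing and going for the next candle, at rack (+,+).

{"api": "servo_tool", "payload": {
  "deltas": [
    [[40, 0, 0, 2, 0], [40, 0, 0, 2, 0], [40, 0, 0, 2, 0], [40, 0, 0, 30, 0], [40, 0, 0, 75, 0]]
  ]
}}

```text
time: 15.65
tool_pos: [0.6234, -0.1273, 0.1633]
tool_rot: [-0.003, 0.049, 0.999, 0.001]
contact_force: [1.0, -0.6, 0.3]
gripper_width: 0.468
```

{"api": "servo_tool", "payload": {
  "deltas": [
    [[40, 0, 0, 30, 0], [40, -24, 60, 30, 0], [40, -48, 120, 30, 0], [40, -72, 180, 30, 0], [40, -96, 240, 30, 0]]
  ]
}}

```text
time: 16.27
tool_pos: [0.5311, 0.1059, 0.1951]
tool_rot: [-0.0, 0.05, 0.999, 0.0]
contact_force: [1.2, -0.5, 0.5]
gripper_width: 0.469
```

```bash
python3 - <<'E'
from h import *
s=state();print(s["time"],s["tool_pos"],s["tool_rot"],s["gripper_width"])
im=grab_frame("side");crop(im,230,110,170,130,4.5,"m2.png")
E
```

```text
16.275 [0.53111923 0.10586965 0.19514025] [-1.10296922e-04  4.97101763e-02  9.98763675e-01  8.93113712e-05] 0.4689289957919643
```

View pics/m2.png

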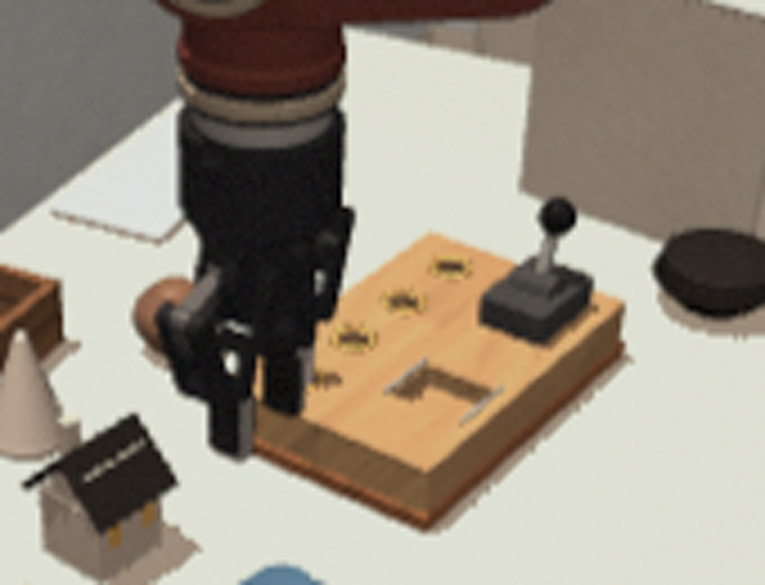

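```bash
python3 - <<'E'
from h import *
im=grab_frame("scene");crop(im,190,100,140,110,5.5,"m3.png")
E
```

```text
(no output)
```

View pics/m3.png

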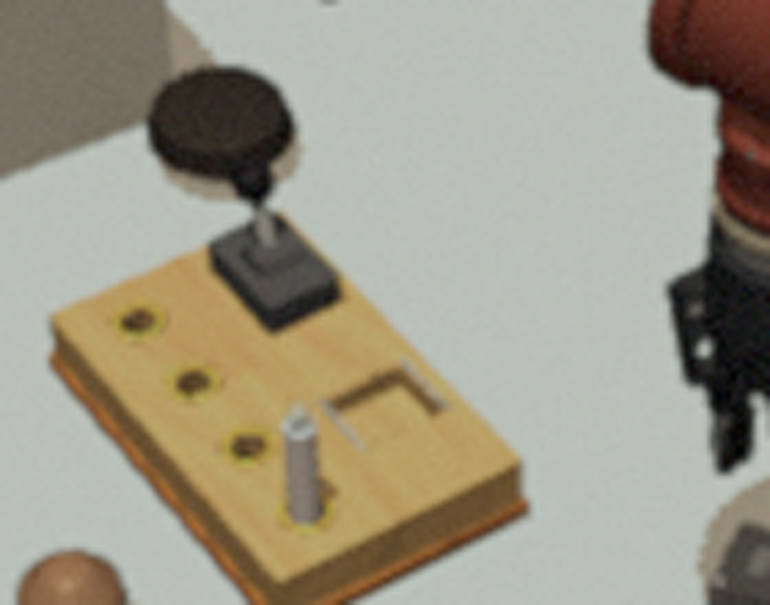

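The candle stands in collet3.

{"api": "servo_tool", "payload": {
  "deltas": [
    [[40, -24, 60, 0, 0], [40, -48, 120, -10, 0], [40, -68.4, 167.7, -35, 0], [40, -68.4, 167.7, -35, 0], [40, -68.4, 167.7, -35, 0]]
  ]
}}

```text
time: 17.0
tool_pos: [0.4642, 0.2715, 0.1604]
tool_rot: [-0.0, 0.049, 0.999, -0.0]
contact_force: [-0.2, -1.0, 0.2]
gripper_width: 0.473
```

```bash
python3 - <<'E'
from h import *
s=state();print(s["time"],s["tool_pos"],s["tool_rot"],s["gripper_width"])
c=calibration("wrist");im=grab_frame("wrist");crop(im,200,100,180,140,4.4,"n1.png")
print((proj(c,[[.4627,.2736,.105],[.4626,.2744,.035]])+.5-[200,100])*4.4)
E
```

```text
17.0 [0.46421051 0.27153213 0.16037511] [-1.68102839e-06  4.93968065e-02  9.98779177e-01 -3.33812836e-04] 0.4729015827152778
[[373.34312917 615.32841623]
 [374.01971652 467.97846635]]
```

View pics/n1.png

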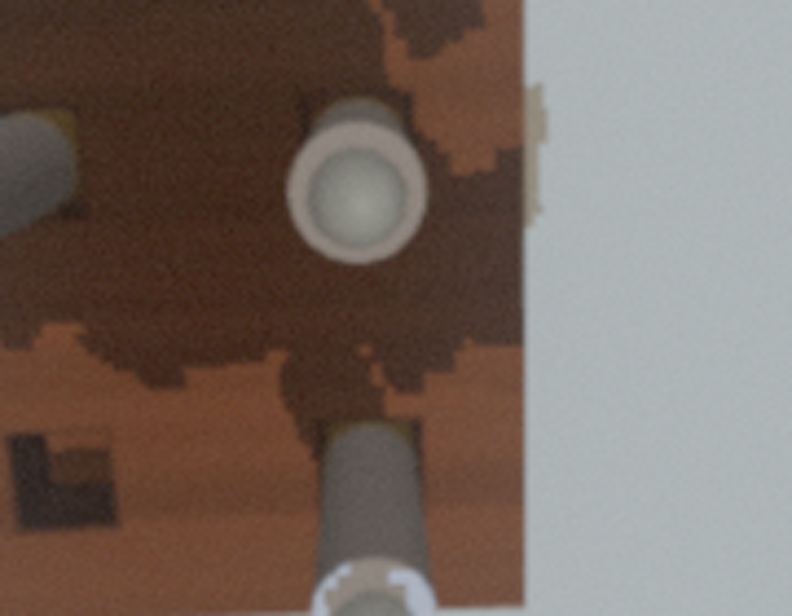

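{"api": "servo_tool", "payload": {
  "deltas": [
    [[40, 0, 1, -35, 0], [40, 0, 1, -70, 0], [40, 0, 1, -75, 0], [40, 0, 1, -75, 0], [18, 0, 1, -75, 0]]
  ]
}}

```text
time: 17.68
tool_pos: [0.4654, 0.2732, 0.0877]
tool_rot: [0.002, 0.05, 0.999, 0.001]
contact_force: [-0.3, 1.0, 0.4]
gripper_width: 0.268
```

{"api": "servo_tool", "payload": {
  "deltas": [
    [[5, 0, 0, 0, 0], [5, 0, 0, 0, 0], [5, 0, 0, 0, 0], [5, 0, 0, 0, 0], [5, 0, 0, 0, 0]]
  ]
}}

```text
time: 18.3
tool_pos: [0.4653, 0.2734, 0.0878]
tool_rot: [0.002, 0.049, 0.999, 0.0]
contact_force: [0.1, -0.8, 6.2]
gripper_width: 0.193
```

{"api": "servo_tool", "payload": {
  "deltas": [
    [[5, 0, 0, 15, 0], [5, 0, 0, 40, 0], [5, 0, 0, 80, 0], [5, 0, 0, 125, 0], [5, 0, 0, 125, 0]]
  ]
}}

```text
time: 18.92
tool_pos: [0.4659, 0.274, 0.2165]
tool_rot: [0.004, 0.049, 0.999, 0.002]
contact_force: [-1.0, -0.4, -0.9]
gripper_width: 0.193
```

{"api": "servo_tool", "payload": {
  "deltas": [
    [[5, 16, -58, 0, 0], [5, 32, -116, 0, 0], [5, 48, -174, 0, 0], [5, 64, -232, 0, 0], [5, 80, -270, 0, 0]]
  ]
}}

```text
time: 19.55
tool_pos: [0.5431, 0.0008, 0.2097]
tool_rot: [-0.001, 0.05, 0.999, 0.0]
contact_force: [0.5, 0.7, -0.0]
gripper_width: 0.194
```

```bash
python3 foot.py o1.png .0815
```

```text
19.55 [0.5431 0.0008 0.2097] [-1.100e-03  5.030e-02  9.987e-01  1.000e-04] [ 0.5  0.7 -0. ] 0.1942478477956774
```

View pics/o1.png

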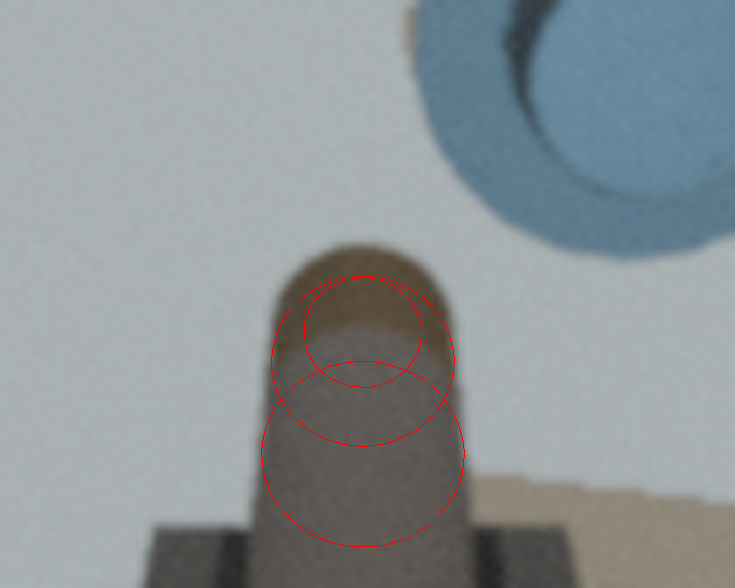

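{"api": "servo_tool", "payload": {
  "deltas": [
    [[5, 12, -58, 0, 0], [5, 24, -116, 0, 0], [5, 55, -170, 0, 0], [5, 72.2, -187.8, 0, 0], [5, 72.2, -187.8, 0, 0]]
  ]
}}

```text
time: 20.23
tool_pos: [0.6158, -0.1856, 0.2092]
tool_rot: [-0.001, 0.05, 0.999, 0.001]
contact_force: [0.0, 1.2, 0.3]
gripper_width: 0.196
```

{"api": "servo_tool", "payload": {
  "deltas": [
    [[5, 0, 0, -40, 0], [5, 0, 0, -66, 0], [5, 0, 0, -70, 0], [5, 0, 0, -70, 0], [5, 0, 0, -70, 0]]
  ]
}}

```text
time: 20.85
tool_pos: [0.6169, -0.1848, 0.1426]
tool_rot: [0.001, 0.049, 0.999, -0.0]
contact_force: [-0.6, 0.7, 0.3]
gripper_width: 0.195
```

```bash
python3 - <<'E'
from foot import *
overlay("p1.png",.082,-.0037,.0003)
c=calibration("wrist")
print((proj(c,[[.6112,-.1865,.045]])+.5-[230,180])*7)
E
```

```text
20.85 [ 0.6169 -0.1848  0.1426] [ 1.300e-03  4.920e-02  9.988e-01 -5.000e-04] [-0.6  0.7  0.3] 0.1948997186779675
[[343.59467354 227.25406114]]
```

View pics/p1.png

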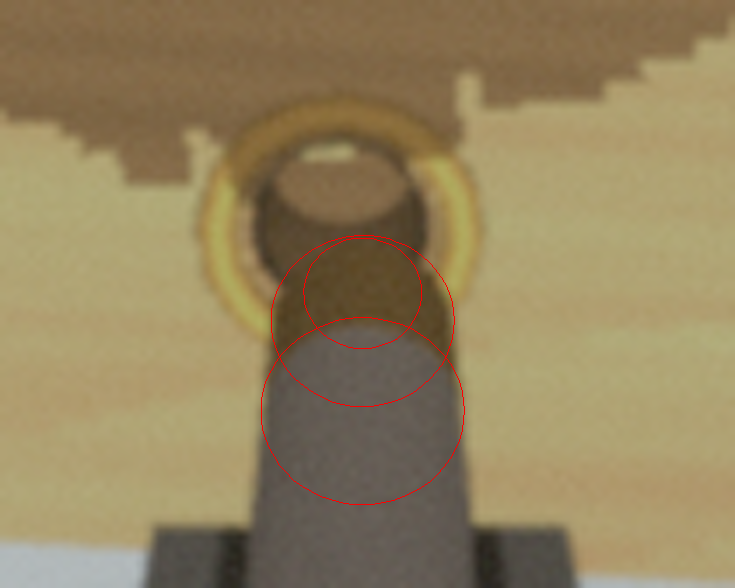

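{"api": "servo_tool", "payload": {
  "deltas": [
    [[5, -0.8, -1.2, -3, 0], [5, -0.8, -1.2, -5, 0], [5, -0.8, -1.2, -5, 0]]
  ]
}}

```text
time: 21.28
tool_pos: [0.615, -0.186, 0.1353]
tool_rot: [-0.0, 0.05, 0.999, 0.0]
contact_force: [-0.0, 0.2, -0.8]
gripper_width: 0.192
```

{"api": "servo_tool", "payload": {
  "deltas": [
    [[5, 0.3, -0.9, 0, 0], [5, 0.3, -0.9, -7, 0], [5, 0.3, -0.9, -14, 0], [5, 0.3, -0.9, -20, 0], [5, 0.3, -0.9, -24, 0]]
  ]
}}

```text
time: 21.9
tool_pos: [0.6152, -0.1868, 0.1107]
tool_rot: [-0.0, 0.049, 0.999, 0.0]
contact_force: [0.5, -0.0, 0.3]
gripper_width: 0.194
```

{"api": "servo_tool", "payload": {
  "deltas": [
    [[5, 0, 0, -3, 0], [5, 0, 0, -7, 0], [5, 0, 0, -11, 0], [5, 0, 0, -15, 0], [5, 0, 0, -17, 0]]
  ]
}}

```text
time: 22.52
tool_pos: [0.6157, -0.1872, 0.0968]
tool_rot: [-0.0, 0.049, 0.999, -0.0]
contact_force: [-5.6, 1.7, 10.1]
gripper_width: 0.193
```

{"api": "servo_tool", "payload": {
  "deltas": [
    [[5, 0, 0, -1, 0], [5, 0, 0, -2, 0], [5, 0, 0, -2, 0]]
  ]
}}

```text
time: 22.9
tool_pos: [0.6158, -0.1873, 0.0957]
tool_rot: [-0.0, 0.049, 0.999, -0.0]
contact_force: [-6.9, 2.1, 13.8]
gripper_width: 0.191
```

{"api": "servo_tool", "payload": {
  "deltas": [
    [[5, 0, 0, -1, 0], [5, 0, 0, -2, 0], [5, 0, 0, -2, 0]]
  ]
}}

```text
time: 23.28
tool_pos: [0.6161, -0.1873, 0.0956]
tool_rot: [-0.0, 0.049, 0.999, -0.0]
contact_force: [-12.5, 2.6, 20.6]
gripper_width: 0.193
```

Bottomed. I'll release and go back for the third candle, at rack (−,−): (0.3996, 0.2175).

{"api": "servo_tool", "payload": {
  "deltas": [
    [[40, 0, 0, 4, 0], [40, 0, 0, 4, 0], [40, 0, 0, 4, 0], [40, 0, 0, 30, 0], [40, 0, 0, 75, 0]]
  ]
}}

```text
time: 23.9
tool_pos: [0.6138, -0.1862, 0.1629]
tool_rot: [-0.003, 0.049, 0.999, 0.001]
contact_force: [1.2, -0.8, 0.4]
gripper_width: 0.465
```

{"api": "servo_tool", "payload": {
  "deltas": [
    [[40, 0, 0, 35, 0], [40, -24, 54, 35, 0], [40, -54, 108, 35, 0], [40, -84, 162, 35, 0], [40, -114, 216, 35, 0]]
  ]
}}

```text
time: 24.52
tool_pos: [0.5003, 0.0306, 0.2]
tool_rot: [-0.0, 0.05, 0.999, 0.0]
contact_force: [0.5, 0.5, 0.5]
gripper_width: 0.468
```

{"api": "servo_tool", "payload": {
  "deltas": [
    [[40, -30, 56, 0, 0], [40, -60, 112, 0, 0], [40, -80, 150, 0, 0], [40, -100, 185, 0, 0], [40, -100, 185, 0, 0]]
  ]
}}

```text
time: 25.15
tool_pos: [0.4002, 0.2157, 0.2001]
tool_rot: [-0.0, 0.047, 0.999, 0.0]
contact_force: [0.8, -0.3, 0.0]
gripper_width: 0.464
```

```bash
python3 - <<'E'
from h import *
s=state();print(s["time"],s["tool_pos"],s["tool_rot"],s["gripper_width"])
c=calibration("wrist");im=grab_frame("wrist");cv2.imwrite("pics/q1.png",im[:,:,::-1])
im=grab_frame("scene");crop(im,190,100,140,110,5.5,"q2.png")
print((proj(c,[[.3996,.2175,.105]])))
E
```

```text
25.15 [0.4002144  0.21568515 0.20007051] [-2.78277682e-04  4.73214855e-02  9.98879672e-01  1.64193970e-05] 0.4640035746867389
[[283.54826249 219.36574574]]
```

View pics/q1.png

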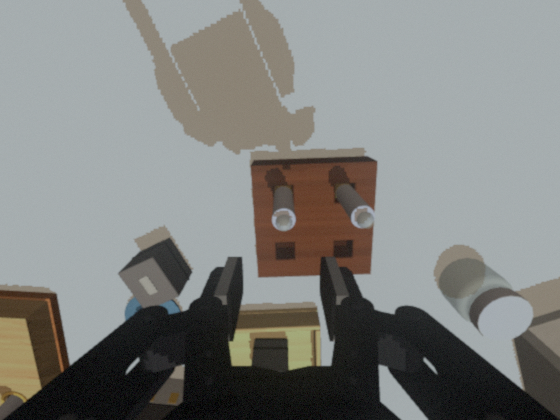

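View pics/q2.png

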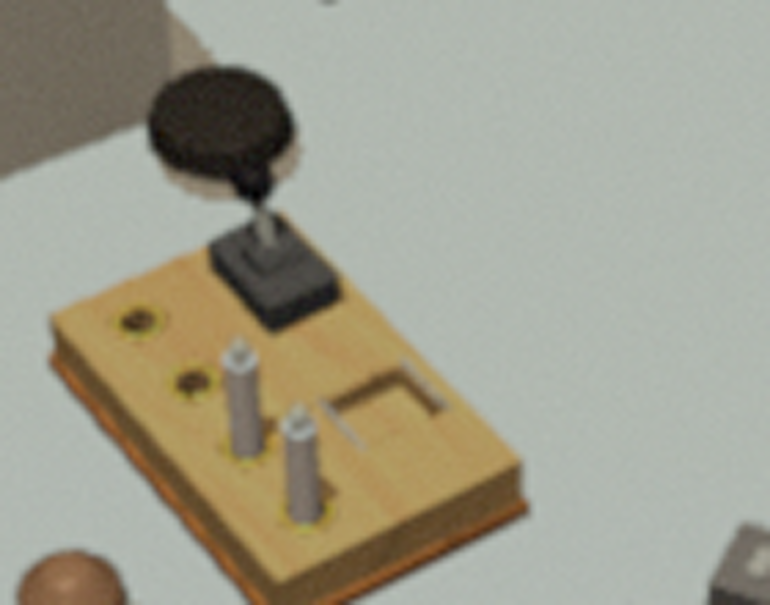

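Two candles are seated (scene crop). The third candle's top is at (284,218), as predicted.

{"api": "servo_tool", "payload": {
  "deltas": [
    [[40, -2.5, 1, -55, 0], [40, -2.5, 1, -100, 0], [40, -2.5, 1, -115, 0], [40, -2.5, 1, -115, 0], [40, -2.5, 1, -115, 0]]
  ]
}}

```text
time: 25.88
tool_pos: [0.4008, 0.2153, 0.0877]
tool_rot: [0.002, 0.05, 0.999, 0.001]
contact_force: [-0.5, 1.0, 0.0]
gripper_width: 0.47
```

{"api": "servo_tool", "payload": {
  "deltas": [
    [[5, 0, 0, 0, 0], [5, 0, 0, 0, 0], [5, 0, 0, 0, 0], [5, 0, 0, 0, 0], [5, 0, 0, 0, 0]]
  ]
}}

```text
time: 26.5
tool_pos: [0.4005, 0.216, 0.0876]
tool_rot: [0.002, 0.049, 0.999, 0.001]
contact_force: [-0.5, 1.8, 6.2]
gripper_width: 0.194
```

{"api": "servo_tool", "payload": {
  "deltas": [
    [[5, 0, 0, 15, 0], [5, 0, 0, 40, 0], [5, 0, 0, 80, 0], [5, 0, 0, 125, 0], [5, 0, 0, 125, 0]]
  ]
}}

```text
time: 27.12
tool_pos: [0.401, 0.2156, 0.2153]
tool_rot: [0.004, 0.049, 0.999, 0.001]
contact_force: [0.6, 0.4, -0.6]
gripper_width: 0.196
```

{"api": "servo_tool", "payload": {
  "deltas": [
    [[5, 25, -56, 0, 0], [5, 50, -112, 0, 0], [5, 75, -168, 0, 0], [5, 100, -224, 0, 0], [5, 120, -270, 0, 0]]
  ]
}}

```text
time: 27.75
tool_pos: [0.5186, -0.0571, 0.209]
tool_rot: [-0.001, 0.05, 0.999, -0.0]
contact_force: [0.8, 0.3, -0.8]
gripper_width: 0.193
```

```bash
python3 foot.py r1.png .0815
```

```text
27.75 [ 0.5186 -0.0571  0.209 ] [-0.0014  0.05    0.9987 -0.    ] [ 0.8  0.3 -0.8] 0.19251706424896364
```

View pics/r1.png

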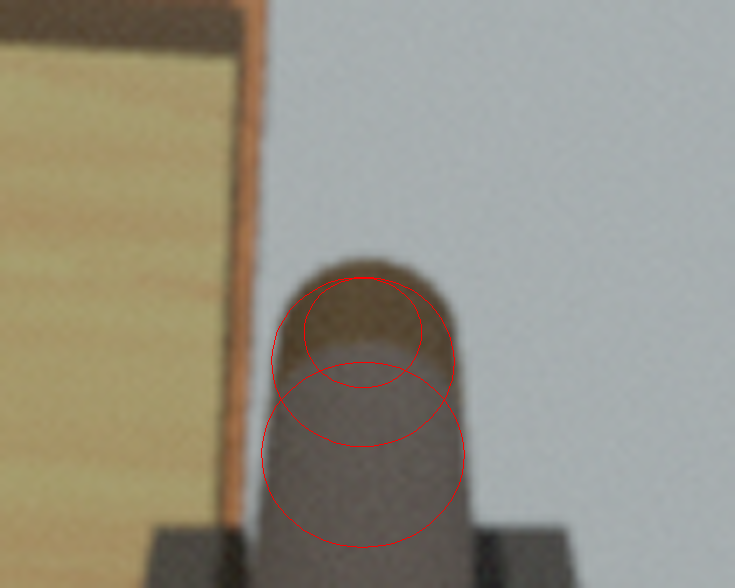

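{"api": "servo_tool", "payload": {
  "deltas": [
    [[5, 8, -58, 0, 0], [5, 16, -116, 0, 0], [5, 30, -170, 0, 0], [5, 70, -189.5, 0, 0], [5, 85.5, -189.5, 0, 0]]
  ]
}}

```text
time: 28.42
tool_pos: [0.6047, -0.2455, 0.2086]
tool_rot: [-0.002, 0.05, 0.999, 0.0]
contact_force: [0.5, 0.8, -0.4]
gripper_width: 0.193
```

{"api": "servo_tool", "payload": {
  "deltas": [
    [[5, 0, 0, -20, 0], [5, 0, 0, -50, 0], [5, 0, 0, -70, 0], [5, 0, 0, -70, 0], [5, 0, 0, -70, 0]]
  ]
}}

```text
time: 29.05
tool_pos: [0.6047, -0.2443, 0.1414]
tool_rot: [0.0, 0.049, 0.999, -0.0]
contact_force: [-0.1, -0.5, -1.1]
gripper_width: 0.195
```

```bash
python3 - <<'E'
from foot import *
overlay("s1.png",.082,-.002,.0008)
c=calibration("wrist")
print((proj(c,[[.6017,-.2458,.045]])+.5-[230,180])*7)
E
```

```text
29.05 [ 0.6047 -0.2443  0.1414] [ 5.000e-04  4.930e-02  9.988e-01 -3.000e-04] [-0.1 -0.5 -1.1] 0.19520547338704441
[[349.24412778 248.55051032]]
```

View pics/s1.png

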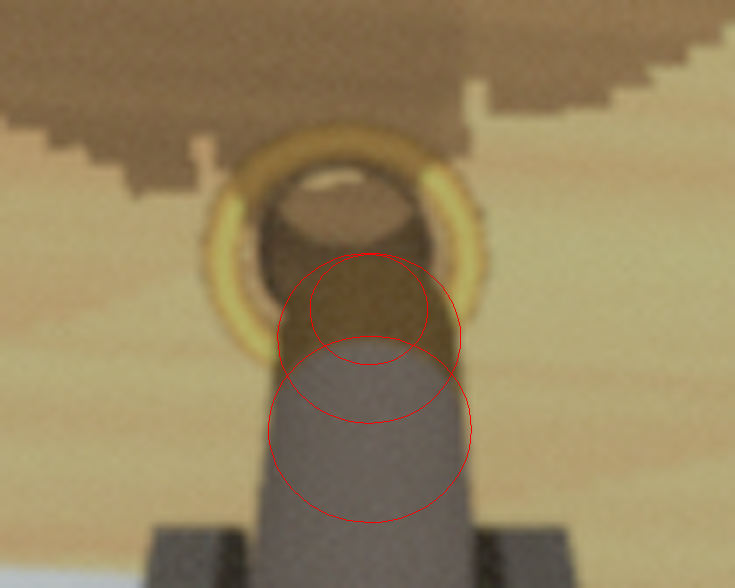

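{"api": "servo_tool", "payload": {
  "deltas": [
    [[5, 0, -1.5, -3, 0], [5, 0, -1.5, -5, 0], [5, 0, -1.5, -5, 0], [5, 0, -1.5, -5, 0]]
  ]
}}

```text
time: 29.6
tool_pos: [0.6046, -0.246, 0.1356]
tool_rot: [0.0, 0.049, 0.999, -0.0]
contact_force: [0.3, -0.5, -0.9]
gripper_width: 0.191
```

{"api": "servo_tool", "payload": {
  "deltas": [
    [[5, -0.3, -0.9, 0, 0], [5, -0.3, -0.9, -7, 0], [5, -0.3, -0.9, -14, 0], [5, -0.3, -0.9, -20, 0], [5, -0.3, -0.9, -24, 0]]
  ]
}}

```text
time: 30.22
tool_pos: [0.604, -0.2467, 0.1107]
tool_rot: [-0.0, 0.049, 0.999, 0.0]
contact_force: [-0.3, 0.5, -0.5]
gripper_width: 0.194
```

{"api": "servo_tool", "payload": {
  "deltas": [
    [[5, 0, 0, -3, 0], [5, 0, 0, -7, 0], [5, 0, 0, -11, 0], [5, 0, 0, -15, 0], [5, 0, 0, -17, 0]]
  ]
}}

```text
time: 30.85
tool_pos: [0.6045, -0.247, 0.097]
tool_rot: [0.0, 0.049, 0.999, -0.0]
contact_force: [-5.7, 2.8, 10.3]
gripper_width: 0.199
```

{"api": "servo_tool", "payload": {
  "deltas": [
    [[5, 0, 0, -1, 0], [5, 0, 0, -2, 0], [5, 0, 0, -3, 0], [5, 0, 0, -3, 0]]
  ]
}}

```text
time: 31.35
tool_pos: [0.6047, -0.247, 0.0955]
tool_rot: [-0.0, 0.049, 0.999, -0.0]
contact_force: [-8.5, 3.9, 15.8]
gripper_width: 0.192
```

{"api": "servo_tool", "payload": {
  "deltas": [
    [[5, 0, 0, -2, 0], [5, 0, 0, -2, 0]]
  ]
}}

```text
time: 31.6
tool_pos: [0.6049, -0.2471, 0.0954]
tool_rot: [-0.0, 0.049, 0.999, -0.0]
contact_force: [-11.6, 4.9, 23.3]
gripper_width: 0.194
```

{"api": "servo_tool", "payload": {
  "deltas": [
    [[40, 0, 0, 4, 0], [40, 0, 0, 4, 0], [40, 0, 0, 4, 0], [40, 0, 0, 30, 0], [40, 0, 0, 75, 0]]
  ]
}}

```text
time: 32.22
tool_pos: [0.6025, -0.246, 0.1617]
tool_rot: [-0.003, 0.05, 0.999, 0.001]
contact_force: [0.9, -0.1, 0.2]
gripper_width: 0.468
```

{"api": "servo_tool", "payload": {
  "deltas": [
    [[40, 0, 0, 35, 0], [40, -30, 50, 35, 0], [40, -60, 104, 35, 0], [40, -84, 160, 35, 0], [40, -108, 216, 35, 0]]
  ]
}}

```text
time: 32.85
tool_pos: [0.4951, -0.0293, 0.199]
tool_rot: [-0.0, 0.05, 0.999, 0.0]
contact_force: [0.9, 0.7, -0.2]
gripper_width: 0.464
```

{"api": "servo_tool", "payload": {
  "deltas": [
    [[40, -22, 58, 0, 0], [40, -44, 116, 0, 0], [40, -66, 174, 0, 0], [40, -88, 232, 0, 0], [40, -94, 290, 0, 0]]
  ]
}}

```text
time: 33.48
tool_pos: [0.4009, 0.2609, 0.1993]
tool_rot: [0.0, 0.049, 0.999, 0.0]
contact_force: [0.8, -0.7, -0.4]
gripper_width: 0.467
```

{"api": "servo_tool", "payload": {
  "deltas": [
    [[40, -0.5, 17, 0, 0], [40, -0.5, 17, -50, 0], [40, -0.5, 17, -100, 0], [40, -0.5, 17, -114, 0], [40, -0.5, 17, -114, 0]]
  ]
}}

```text
time: 34.1
tool_pos: [0.4016, 0.2756, 0.0851]
tool_rot: [-0.001, 0.05, 0.999, -0.001]
contact_force: [1.6, 0.1, -0.2]
gripper_width: 0.469
```

```bash
python3 - <<'E'
from h import *
s=state();print(s["time"],s["tool_pos"],s["tool_rot"],s["gripper_width"])
c=calibration("wrist");im=grab_frame("wrist");cv2.imwrite("pics/t1.png",im[:,:,::-1])
E
```

```text
34.1 [0.40163431 0.27555968 0.08510416] [-7.72313737e-04  4.98303917e-02  9.98757263e-01 -5.15114747e-04] 0.469355598788503
```

View pics/t1.png

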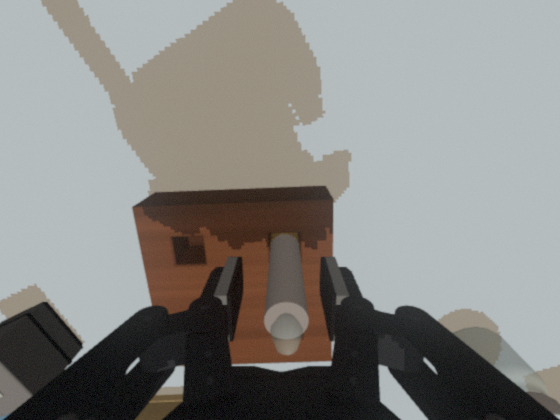

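The candle (285,310) is between the pads. Gripping it.

{"api": "servo_tool", "payload": {
  "deltas": [
    [[40, 0, 0.5, 0, 0], [5, 0, 0.5, 0, 0], [5, 0, 0.5, 0, 0], [5, 0, 0.5, 0, 0], [5, 0, 0.5, 0, 0]]
  ]
}}

```text
time: 34.78
tool_pos: [0.4029, 0.2772, 0.0873]
tool_rot: [0.001, 0.049, 0.999, 0.001]
contact_force: [-0.8, 0.4, 5.7]
gripper_width: 0.194
```

{"api": "servo_tool", "payload": {
  "deltas": [
    [[5, 0, 0, 0, 0], [5, 0, 0, 15, 0], [5, 0, 0, 40, 0], [5, 0, 0, 80, 0], [5, 0, 0, 125, 0]]
  ]
}}

```text
time: 35.4
tool_pos: [0.4008, 0.2763, 0.2116]
tool_rot: [-0.001, 0.049, 0.999, -0.001]
contact_force: [0.7, -0.1, -0.9]
gripper_width: 0.193
```

{"api": "servo_tool", "payload": {
  "deltas": [
    [[5, 18, -58, 0, 0], [5, 36, -116, 0, 0], [5, 54, -174, 0, 0], [5, 72, -232, 0, 0], [5, 90, -290, 0, 0]]
  ]
}}

```text
time: 36.02
tool_pos: [0.4917, -0.0152, 0.2114]
tool_rot: [0.0, 0.049, 0.999, 0.0]
contact_force: [0.8, -0.5, -0.8]
gripper_width: 0.198
```

```bash
python3 foot.py u1.png .0815
```

```text
36.025 [ 0.4917 -0.0152  0.2114] [2.000e-04 4.950e-02 9.988e-01 1.000e-04] [ 0.8 -0.5 -0.8] 0.19758209383045303
```

View pics/u1.png

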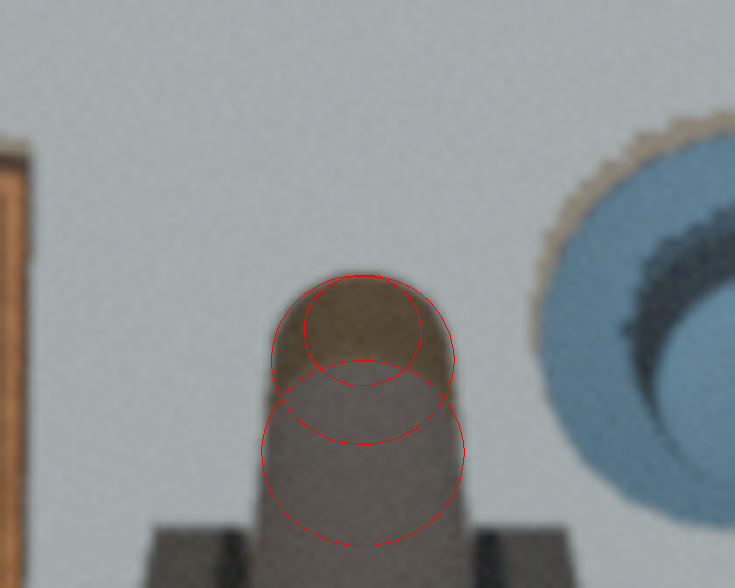

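{"api": "servo_tool", "payload": {
  "deltas": [
    [[5, 14, -58, 2, 0], [5, 28, -116, 4, 0], [5, 42, -174, 4, 0], [5, 60, -232, 4, 0], [5, 80, -280, 4, 0]]
  ]
}}

```text
time: 36.7
tool_pos: [0.5717, -0.2952, 0.2152]
tool_rot: [-0.0, 0.05, 0.999, 0.0]
contact_force: [1.0, 0.7, 0.1]
gripper_width: 0.199
```

{"api": "servo_tool", "payload": {
  "deltas": [
    [[5, 21, -10, 0, 0], [5, 21, -10, -40, 0], [5, 21, -10, -70, 0], [5, 21, -10, -74, 0], [5, 21, -10, -74, 0]]
  ]
}}

```text
time: 37.33
tool_pos: [0.593, -0.3032, 0.1416]
tool_rot: [0.0, 0.049, 0.999, -0.0]
contact_force: [-0.3, 0.5, 0.2]
gripper_width: 0.191
```

```bash
python3 - <<'E'
from foot import *
overlay("v1.png",.082,-.0004,.0)
c=calibration("wrist")
print((proj(c,[[.592,-.305,.045]])+.5-[230,180])*7)
E
```

```text
37.325 [ 0.593  -0.3032  0.1416] [ 2.000e-04  4.940e-02  9.988e-01 -1.000e-04] [-0.3  0.5  0.2] 0.19075140745401636
[[349.03317522 263.98560484]]
```

View pics/v1.png

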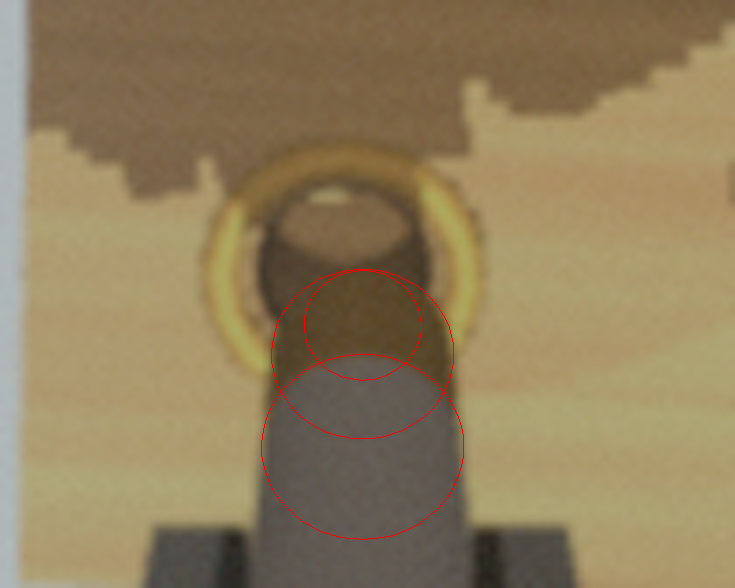

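{"api": "servo_tool", "payload": {
  "deltas": [
    [[5, 0.3, -1.5, -3, 0], [5, 0.3, -1.5, -5, 0], [5, 0.3, -1.5, -5, 0], [5, 0.3, -1.5, -5, 0]]
  ]
}}

```text
time: 37.88
tool_pos: [0.593, -0.3048, 0.1357]
tool_rot: [0.0, 0.049, 0.999, -0.0]
contact_force: [0.6, 0.3, -0.1]
gripper_width: 0.193
```

{"api": "servo_tool", "payload": {
  "deltas": [
    [[5, 0.2, -0.6, 0, 0], [5, 0.2, -0.6, -7, 0], [5, 0.2, -0.6, -14, 0], [5, 0.2, -0.6, -20, 0], [5, 0.2, -0.6, -24, 0]]
  ]
}}

```text
time: 38.5
tool_pos: [0.5929, -0.3053, 0.1107]
tool_rot: [-0.0, 0.049, 0.999, 0.0]
contact_force: [0.3, 0.8, -0.0]
gripper_width: 0.193
```

{"api": "servo_tool", "payload": {
  "deltas": [
    [[5, 0, 0, -3, 0], [5, 0, 0, -7, 0], [5, 0, 0, -11, 0], [5, 0, 0, -15, 0], [5, 0, 0, -17, 0]]
  ]
}}

```text
time: 39.12
tool_pos: [0.5935, -0.3056, 0.097]
tool_rot: [-0.0, 0.049, 0.999, -0.0]
contact_force: [-4.6, 2.7, 10.3]
gripper_width: 0.193
```

{"api": "servo_tool", "payload": {
  "deltas": [
    [[5, 0, 0, -1, 0], [5, 0, 0, -2, 0], [5, 0, 0, -4, 0], [5, 0, 0, -5, 0]]
  ]
}}

```text
time: 39.62
tool_pos: [0.5938, -0.3058, 0.0952]
tool_rot: [-0.0, 0.049, 0.999, -0.0]
contact_force: [-10.9, 6.8, 25.3]
gripper_width: 0.193
```

{"api": "servo_tool", "payload": {
  "deltas": [
    [[40, 0, 0, 5, 0], [40, 0, 0, 5, 0], [40, 0, 0, 5, 0], [40, 0, 0, 30, 0], [40, 0, 0, 75, 0]]
  ]
}}

```text
time: 40.25
tool_pos: [0.5915, -0.3044, 0.1615]
tool_rot: [-0.003, 0.049, 0.999, 0.002]
contact_force: [0.9, 0.0, 0.5]
gripper_width: 0.468
```

{"api": "servo_tool", "payload": {
  "deltas": [
    [[85, 0, 0, 50, 0], [85, -30, 50, 90, 0], [85, -60, 100, 90, 0], [85, -90, 155, 90, 0], [85, -120, 210, 90, 0]]
  ]
}}

```text
time: 40.88
tool_pos: [0.4735, -0.0966, 0.2541]
tool_rot: [-0.0, 0.05, 0.999, 0.0]
contact_force: [0.3, 1.2, 0.6]
gripper_width: 0.999
```

{"api": "servo_tool", "payload": {
  "deltas": [
    [[85, -30, 50, 0, 0], [85, -43, 100, 0, 0], [85, -43, 155, 0, 0], [85, -43, 170, 0, 0], [85, -43, 170, 0, 0]]
  ]
}}

```text
time: 41.5
tool_pos: [0.4316, 0.0723, 0.2542]
tool_rot: [-0.0, 0.048, 0.999, -0.0]
contact_force: [0.1, 0.5, -0.4]
gripper_width: 0.994
```

```bash
python3 - <<'E'
from h import *
s=state();print(s["time"],s["tool_pos"],s["tool_rot"],s["gripper_width"])
c=calibration("wrist");im=grab_frame("wrist");np.save("c.npy",c);cv2.imwrite("pics/w1.png",im[:,:,::-1])
im=grab_frame("scene");crop(im,190,100,160,130,5,"w2.png")
E
```

```text
41.5 [0.43160427 0.07227103 0.25418609] [-3.14100287e-04  4.84748152e-02  9.98824316e-01 -2.82520697e-04] 0.9936226079446078
```

View pics/w1.png

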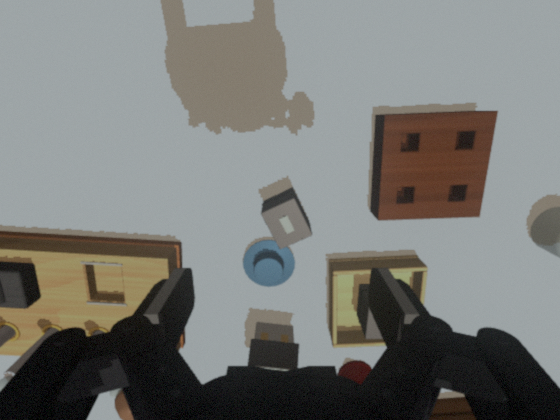

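View pics/w2.png

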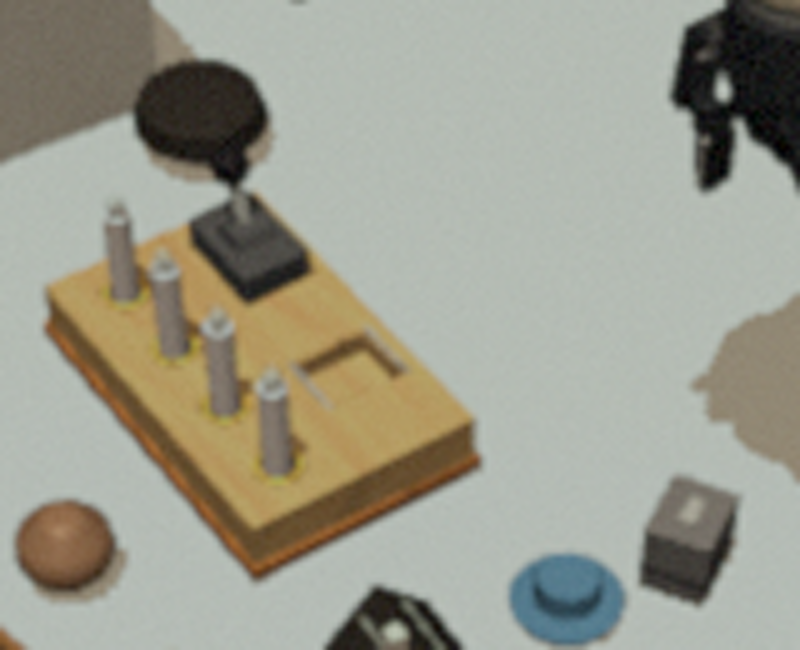

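All four candles stand in the collets. The fresh block shows at (287,220) in the wrist view, so I'll measure it.

```bash
python3 - <<'E'
from h import *
im=cv2.imread("pics/w1.png")[:,:,::-1]
crop(im,240,165,100,80,7.5,"w3.png")
E
```

View pics/w3.png

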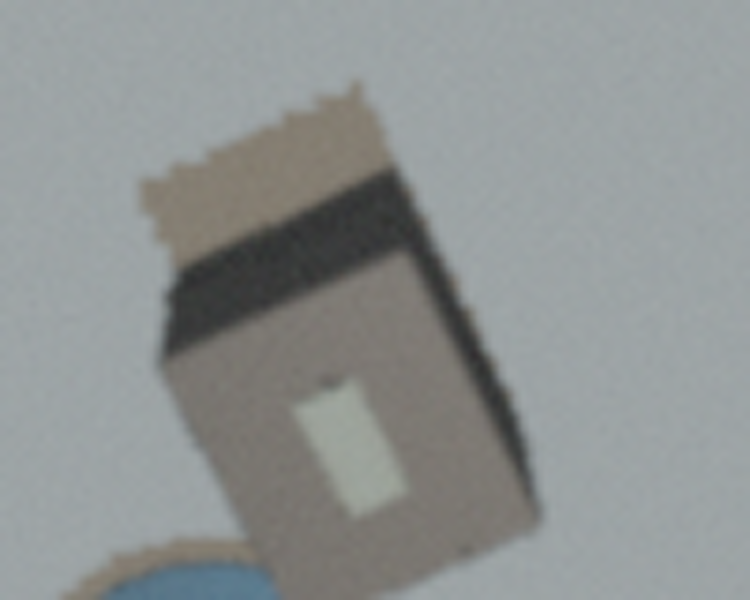

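```bash
python3 - <<'E'
from h import *
c=np.load("c.npy",allow_pickle=True).item()
def f(l,x0,y0,s,z):
    return np.array([px(c,x0+x/s-.45,y0+y/s-.45,z) for x,y in l])[:,:2]
P=f([(163,358),(405,248),(542,520),(352,447)],240,165,7.5,.054);print(P.round(4).tolist())
print("center",(P[0]+P[2])/2, "w",np.linalg.norm(P[1]-P[0]),"l",np.linalg.norm(P[2]-P[1]))
d=P[2]-P[1];print("x axis ang",np.degrees(np.arctan2(d[1],d[0])));d=P[1]-P[0];print("y",np.degrees(np.arctan2(-d[0],d[1])))
E
```

```text
[[0.4583, 0.0473], [0.4449, 0.0844], [0.4897, 0.1016], [0.4751, 0.0739]]
center [0.47399921 0.07442556] w 0.03952106895614491 l 0.04794013006089167
x axis ang 20.931364545545446
y 19.89580739331688
```

{"api": "servo_tool", "payload": {
  "deltas": [
    [[70, 20, 1.5, -30, 1.5], [70, 42.9, 2.5, -80, 3], [70, 42.9, 2.5, -130, 4.33], [70, 42.9, 2.5, -144, 4.33], [70, 42.9, 2.5, -144, 4.33]]
  ]
}}

```text
time: 42.22
tool_pos: [0.4744, 0.0735, 0.1103]
tool_rot: [-0.001, -0.175, 0.985, 0.0]
contact_force: [0.3, 0.1, -0.1]
gripper_width: 0.816
```

```bash
python3 - <<'E'
from h import *
s=state();print(s["time"],s["tool_pos"],s["tool_rot"],s["gripper_width"])
c=calibration("wrist");im=grab_frame("wrist");cv2.imwrite("pics/x1.png",im[:,:,::-1])
print(proj(c,[.4745,.0748,.054]))
E
```

```text
42.225 [0.47441181 0.0735286  0.11033035] [-7.22026031e-04 -1.74640993e-01  9.84631911e-01  5.56583362e-05] 0.8162182165294082
[[283.34963713 242.28452844]]
```

View pics/x1.png

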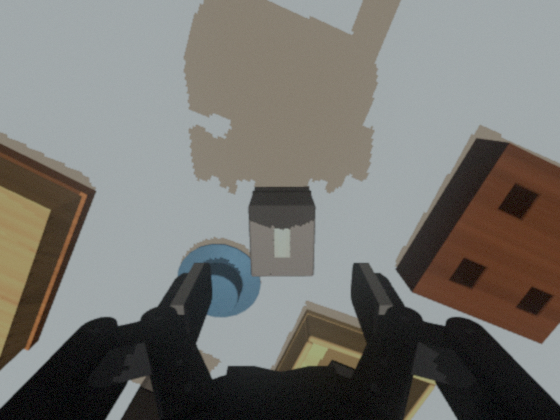

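The block (282,245) is square and centred. Descending to grip.

{"api": "servo_tool", "payload": {
  "deltas": [
    [[70, 0, 0, -40, 0], [70, 0, 0, -62, 0], [70, 0, 0, -66, 0], [70, 0, 0, -66, 0], [70, 0, 0, -66, 0]]
  ]
}}

```text
time: 42.9
tool_pos: [0.4762, 0.0744, 0.0466]
tool_rot: [0.002, -0.176, 0.984, -0.0]
contact_force: [0.4, 0.7, -0.4]
gripper_width: 0.82
```

{"api": "servo_tool", "payload": {
  "deltas": [
    [[20, 0, 0, 0, 0], [20, 0, 0, 0, 0], [20, 0, 0, 0, 0], [20, 0, 0, 0, 0], [20, 0, 0, 0, 0]]
  ]
}}

```text
time: 43.52
tool_pos: [0.4755, 0.0743, 0.0456]
tool_rot: [0.001, -0.176, 0.984, -0.0]
contact_force: [-0.2, -1.3, 5.1]
gripper_width: 0.478
```

{"api": "servo_tool", "payload": {
  "deltas": [
    [[20, 0, 0, 15, 0], [20, 0, 0, 50, 0], [20, 0, 0, 100, 0], [20, 0, 0, 126, -1], [20, 0, 0, 126, -2]]
  ]
}}

```text
time: 44.15
tool_pos: [0.4759, 0.0745, 0.174]
tool_rot: [0.003, -0.071, 0.997, -0.0]
contact_force: [-0.3, 0.2, -2.4]
gripper_width: 0.48
```

{"api": "servo_tool", "payload": {
  "deltas": [
    [[20, 15, -50, 0, -1.4], [20, 30, -100, 0, -2.8], [20, 45, -160, 0, -2.93], [20, 57, -215, 0, -2.93], [20, 57, -215, 0, -2.93]]
  ]
}}

```text
time: 44.78
tool_pos: [0.5315, -0.1437, 0.1706]
tool_rot: [-0.0, 0.083, 0.997, -0.0]
contact_force: [0.1, 0.1, -2.7]
gripper_width: 0.48
```

```bash
python3 - <<'E'
from h import *
s=state();print(s["time"],s["tool_pos"],s["tool_rot"],s["gripper_width"])
c=calibration("wrist");im=grab_frame("wrist");cv2.imwrite("pics/y1.png",im[:,:,::-1])
p=s["tool_pos"];q=s["tool_rot"]
from scipy.spatial.transform import Rotation as Ro
print(np.degrees(np.arctan2(2*q[1],q[2])))
E
```

```text
44.775 [ 0.53148219 -0.14369372  0.17059073] [-3.30451532e-04  8.32492659e-02  9.96528686e-01 -1.69263050e-04] 0.48025775218293293
9.4852800199593
```

View pics/y1.png

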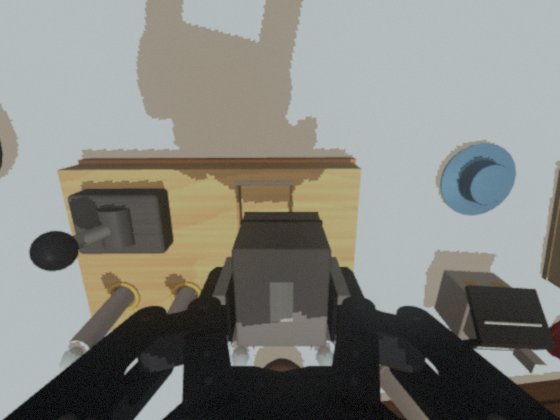

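```bash
cat > blk.py <<'E'
from h import *
def ov(name,ox=0.,h=.0456,box=(200,160,170,200),s=3.2,sock=(.5350,-.1592)):
    S=state();c=calibration("wrist");im=grab_frame("wrist").copy();p=S["tool_pos"];q=S["tool_rot"]
    yaw=-2*np.arctan2(q[1],q[2]);x0,y0,w,hh=box
    a=cv2.resize(im[y0:y0+hh,x0:x0+w],None,fx=s,fy=s,interpolation=cv2.INTER_CUBIC)
    def rect(cx,cy,z,lx,ly,yw,col):
        R=np.array([[np.cos(yw),-np.sin(yw)],[np.sin(yw),np.cos(yw)]])
        Q=(R@np.array([[-lx,-ly],[lx,-ly],[lx,ly],[-lx,ly]]).T/2).T+[cx,cy]
        u=((proj(c,np.c_[Q,np.full(4,z)])+.5-[x0,y0])*s).round().astype(np.int32)
        cv2.polylines(a,[u],True,col,1)
    cx,cy=p[0]+ox*np.cos(yaw),p[1]+ox*np.sin(yaw)
    rect(cx,cy,p[2]-h+.054,.05,.042,yaw,(255,0,0));rect(cx,cy,p[2]-h+.005,.05,.042,yaw,(255,0,0));rect(cx,cy,p[2]-h,.045,.037,yaw,(255,0,255))
    rect(*sock,.045,.0518,.0438,-.160,(0,0,255))
    cv2.imwrite("pics/"+name,a[:,:,::-1]);print(S["time"],p.round(4),np.degrees(yaw),S["contact_force"].round(1),"block",cx,cy)
E
python3 -c "
from blk import *
ov('y2.png',-.0008)"
```

```text
44.825 [ 0.5311 -0.1418  0.1703] -9.443628726786276 [-0.2  0.5 -2.1] block 0.5302989229082349 -0.14163294956413156
```

View pics/y2.png

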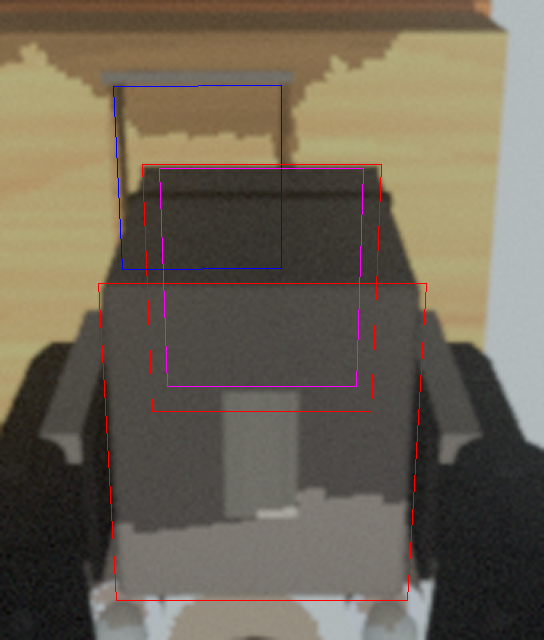

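```bash
python3 - <<'E'
from h import *
im=cv2.imread("pics/w1.png")[:,:,::-1]
crop(im,75,250,65,65,9,"y3.png")
c=np.load("c.npy",allow_pickle=True).item()
yw=-.16;R=np.array([[np.cos(yw),-np.sin(yw)],[np.sin(yw),np.cos(yw)]])
Q=(R@np.array([[-.0518,-.0438],[.0518,-.0438],[.0518,.0438],[-.0518,.0438]]).T/2).T+[.535,-.1592]
print((proj(c,np.c_[Q,np.full(4,.045)])+.5-[75,250])*9)
E
```

```text
[[ 74.12377708 128.5335664 ]
 [125.21950164 457.79058912]
 [439.32497386 474.89058784]
 [401.99659942 147.11278708]]
```

View pics/y3.png

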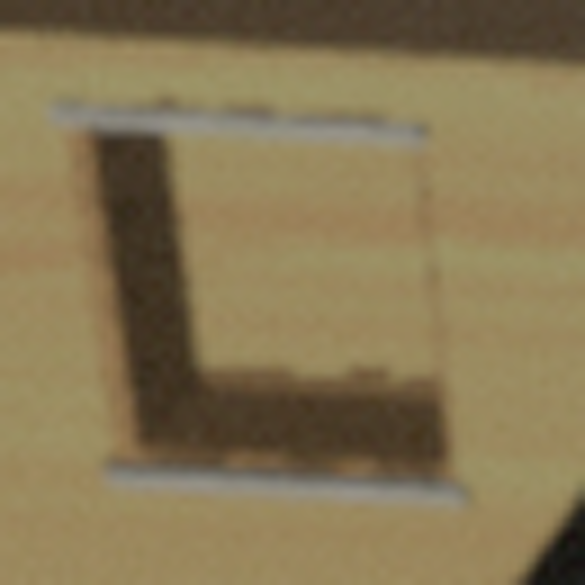

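{"api": "servo_tool", "payload": {
  "deltas": [
    [[20, 4.6, -17.4, -20, 0.05], [20, 4.6, -17.4, -50, 0.05], [20, 4.6, -17.4, -66, 0.05], [20, 4.6, -17.4, -68, 0.05], [20, 4.6, -17.4, -68, 0.05]]
  ]
}}

```text
time: 45.5
tool_pos: [0.5367, -0.1576, 0.1035]
tool_rot: [0.001, 0.078, 0.997, -0.0]
contact_force: [0.7, 0.5, -2.0]
gripper_width: 0.481
```

```bash
python3 -c "
from blk import *
ov('z1.png',-.0007)"
```

```text
45.5 [ 0.5367 -0.1576  0.1035] -8.920021073144767 [ 0.7  0.5 -2. ] block 0.5359964326129467 -0.15752912691252385
```

View pics/z1.png

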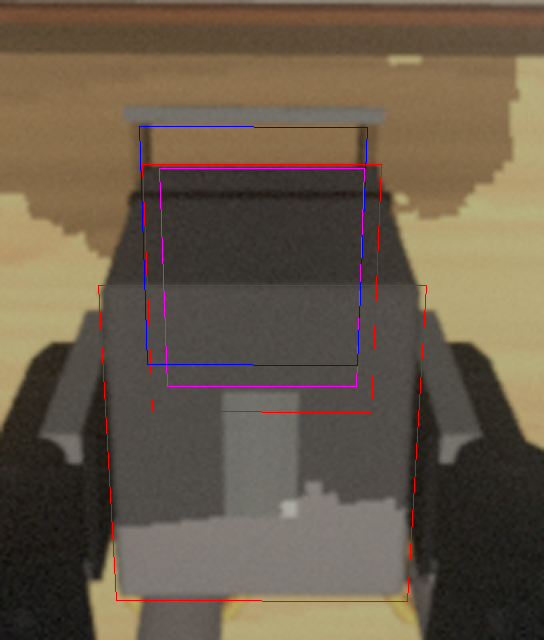

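{"api": "servo_tool", "payload": {
  "deltas": [
    [[20, -0.5, -1, -3, 0], [20, -0.5, -1, -3, 0], [20, -0.5, -1, -3, 0], [20, -0.5, -1, -3, 0]]
  ]
}}

```text
time: 46.05
tool_pos: [0.5357, -0.1591, 0.0997]
tool_rot: [0.0, 0.078, 0.997, -0.0]
contact_force: [-0.1, 0.8, -1.9]
gripper_width: 0.478
```

{"api": "servo_tool", "payload": {
  "deltas": [
    [[20, 0, -0.2, -5, 0], [20, 0, -0.2, -9, 0], [20, 0, -0.2, -12, 0], [20, 0, -0.2, -14, 0], [20, 0, -0.2, -14, 0]]
  ]
}}

```text
time: 46.68
tool_pos: [0.5356, -0.1591, 0.0853]
tool_rot: [-0.0, 0.078, 0.997, 0.0]
contact_force: [-0.1, 0.3, -2.4]
gripper_width: 0.481
```

{"api": "servo_tool", "payload": {
  "deltas": [
    [[20, 0, 0, -4, 0], [20, 0, 0, -8, 0], [20, 0, 0, -11, 0], [20, 0, 0, -13, 0], [20, 0, 0, -13, 0]]
  ]
}}

```text
time: 47.3
tool_pos: [0.5358, -0.1593, 0.0726]
tool_rot: [0.0, 0.078, 0.997, -0.0]
contact_force: [-0.2, 0.3, -0.8]
gripper_width: 0.484
```

Nearly home; I'll press 2 mm more to confirm it has bottomed.

{"api": "servo_tool", "payload": {
  "deltas": [
    [[20, 0, 0, -1, 0], [20, 0, 0, -2, 0], [20, 0, 0, -2, 0]]
  ]
}}

```text
time: 47.68
tool_pos: [0.536, -0.1593, 0.0726]
tool_rot: [-0.0, 0.078, 0.997, 0.0]
contact_force: [-7.1, 2.3, 9.7]
gripper_width: 0.48
```

{"api": "servo_tool", "payload": {
  "deltas": [
    [[80, 0, 0, 2, 0], [80, 0, 0, 2, 0], [80, 0, 0, 2, 0], [80, 0, 0, 30, 0], [80, 0, 0, 80, 0]]
  ]
}}

```text
time: 48.3
tool_pos: [0.5339, -0.1584, 0.1485]
tool_rot: [-0.003, 0.078, 0.997, 0.001]
contact_force: [0.4, -0.9, -0.4]
gripper_width: 0.938
```

{"api": "servo_tool", "payload": {
  "deltas": [
    [[80, -30, -40, 60, 0], [80, -45, -60, 110, 0], [80, -45, -60, 145, 0], [80, -45, -60, 145, 0], [80, -45, -60, 145, 0]]
  ]
}}

```text
time: 48.92
tool_pos: [0.4905, -0.219, 0.2946]
tool_rot: [-0.0, 0.078, 0.997, 0.0]
contact_force: [0.5, -0.2, -0.2]
gripper_width: 0.939
```

```bash
python3 - <<'E'
from h import *
s=state();print(s["time"],s["tool_pos"],s["tool_rot"],s["gripper_width"])
c=calibration("wrist");im=grab_frame("wrist");np.save("c.npy",c);cv2.imwrite("pics/za.png",im[:,:,::-1]);crop(im,180,130,220,165,3.6,"zb.png")
E
```

```text
48.925 [ 0.49046906 -0.21900435  0.29464897] [-4.71525171e-04  7.81818285e-02  9.96938968e-01  2.71349145e-04] 0.9393839861696989
```

View pics/zb.png

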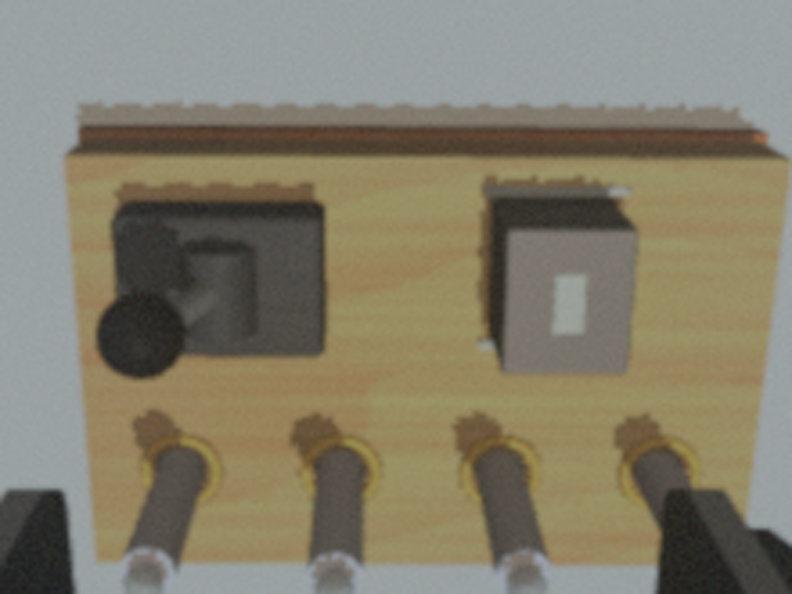

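```bash
python3 - <<'E'
from h import *
c=calibration("scene")
for n,u,v,z in(("boxnear bottom corner",188,133,0),("right bottom",217,100,0),("bowl c",231,123,.04),):print(n,px(c,u,v,z).round(3))
for z in(.1,.15,.2,.25):print(z,px(c,181,95,z).round(3),px(c,215,72,z).round(3),px(c,138,60,z).round(3))
c=np.load("c.npy",allow_pickle=True).item()
print(px(c,180+141/3.6,130+335/3.6,.111))
E
```

```text
boxnear bottom corner [ 0.552 -0.502  0.   ]
right bottom [ 0.363 -0.573  0.   ]
bowl c [ 0.439 -0.403  0.04 ]
0.1 [ 0.511 -0.574  0.1  ] [ 0.342 -0.596  0.1  ] [ 0.498 -0.845  0.1  ]
0.15 [ 0.546 -0.517  0.15 ] [ 0.385 -0.539  0.15 ] [ 0.534 -0.776  0.15 ]
0.2 [ 0.582 -0.46   0.2  ] [ 0.428 -0.481  0.2  ] [ 0.57  -0.708  0.2  ]
0.25 [ 0.617 -0.404  0.25 ] [ 0.471 -0.423  0.25 ] [ 0.606 -0.64   0.25 ]
[ 0.51523774 -0.28984899  0.111     ]
```

View pics/za.png

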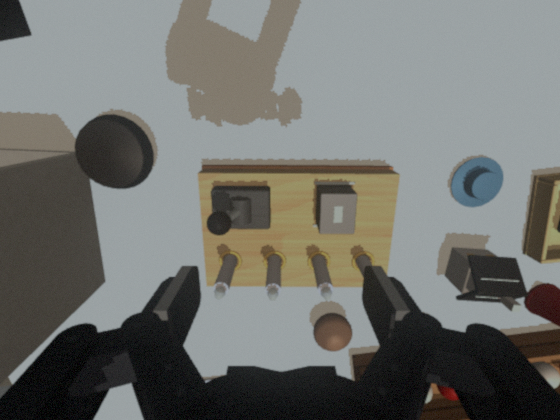

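{"api": "servo_tool", "payload": {
  "deltas": [
    [[0, 8, -60, 0, 0], [0, 15, -121, 0, 0], [0, 15, -121, 0, 0], [0, 15, -121, 0, 0], [0, 15, -121, -40, 0]]
  ]
}}

```text
time: 49.6
tool_pos: [0.5074, -0.3401, 0.2588]
tool_rot: [0.003, 0.077, 0.997, -0.002]
contact_force: [1.0, 0.2, 0.3]
gripper_width: 0.001
```

{"api": "servo_tool", "payload": {
  "deltas": [
    [[0, 0, 0, -50, 0], [0, 0, 0, -100, 0], [0, 0, 0, -133, 0], [0, 0, 0, -133, 0], [0, 0, 0, -133, 0]]
  ]
}}

```text
time: 50.22
tool_pos: [0.5066, -0.3399, 0.1243]
tool_rot: [0.001, 0.078, 0.997, -0.001]
contact_force: [0.6, 0.2, 0.3]
gripper_width: -0.001
```

```bash
python3 - <<'E'
from h import *
s=state();print(s["time"],s["tool_pos"],s["contact_force"],s["gripper_width"])
c=calibration("wrist");im=grab_frame("wrist");cv2.imwrite("pics/zc.png",im[:,:,::-1])
E
```

```text
50.225 [ 0.5065679  -0.33991104  0.12430203] [0.60638707 0.23911049 0.34990833] -0.001344234121789466
```

View pics/zc.png

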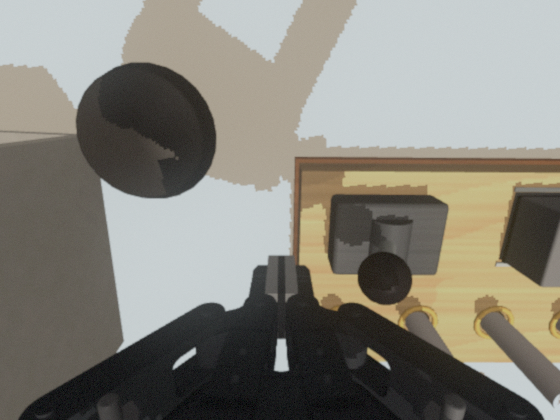

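{"api": "servo_tool", "payload": {
  "deltas": [
    [[0, 4, 25, -3, 0], [0, 6, 37, -3, 0], [0, 8, 49, -3, 0], [0, 9, 57, -3, 0], [0, 10, 63, -3, 0]]
  ]
}}

```text
time: 50.9
tool_pos: [0.5157, -0.2766, 0.1194]
tool_rot: [-0.0, 0.078, 0.997, 0.0]
contact_force: [0.6, -0.7, -1.2]
gripper_width: -0.002
```

{"api": "servo_tool", "payload": {
  "deltas": [
    [[0, 0.5, 3, 0, 0], [0, 1, 6, 0, 0], [0, 1, 6, 0, 0]]
  ]
}}

```text
time: 51.28
tool_pos: [0.516, -0.2739, 0.1193]
tool_rot: [-0.0, 0.078, 0.997, -0.003]
contact_force: [-0.2, -10.8, -3.6]
gripper_width: 0.0
```

```bash
python3 - <<'E'
from h import *
s=state();print(s["time"],s["tool_pos"],s["contact_force"],s["gripper_width"])
c=calibration("wrist");im=grab_frame("wrist");cv2.imwrite("pics/zd.png",im[:,:,::-1])
E
```

```text
51.275 [ 0.51597763 -0.2739138   0.11927947] [ -0.21020251 -10.75268823  -3.64719583] 0.0004788833637634679
```

View pics/zd.png

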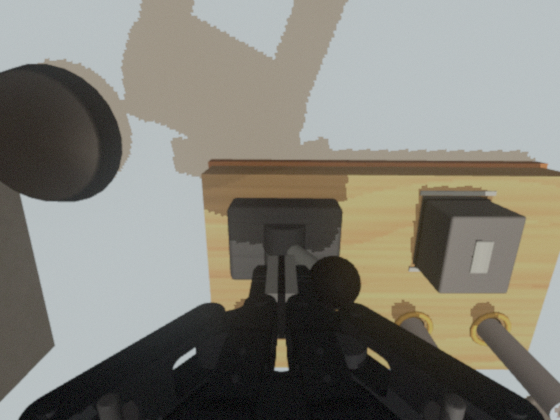

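Force jumped to 11 N at the stop, with the ball over on +y (335,283). Backing off to check.

{"api": "servo_tool", "payload": {
  "deltas": [
    [[0, -3, -20, 0, 0], [0, -6, -40, 0, 0], [0, -6, -40, 60, 0], [0, -6, -40, 120, 0], [0, -6, -40, 170, 0]]
  ]
}}

```text
time: 51.95
tool_pos: [0.5106, -0.3123, 0.2923]
tool_rot: [0.001, 0.079, 0.997, -0.0]
contact_force: [0.6, -0.1, 0.6]
gripper_width: 0.001
```

{"api": "servo_tool", "payload": {
  "deltas": [
    [[0, -20, 110, 0, 0], [0, -20, 110, 0, 0], [0, -20, 110, 0, 0], [0, -20, 110, 0, 0], [0, -20, 110, 0, 0]]
  ]
}}

```text
time: 52.58
tool_pos: [0.4908, -0.2024, 0.2895]
tool_rot: [-0.0, 0.079, 0.997, 0.0]
contact_force: [0.3, 0.7, -0.4]
gripper_width: -0.0
```

```bash
python3 - <<'E'
from h import *
s=state();print(s["time"],s["tool_pos"],s["contact_force"].round(1))
c=calibration("wrist");im=grab_frame("wrist");np.save("c.npy",c);cv2.imwrite("pics/ze.png",im[:,:,::-1])
im=grab_frame("scene");crop(im,190,100,200,150,4,"zf.png")
E
```

```text
52.575 [ 0.49078141 -0.20237631  0.28945017] [ 0.3  0.7 -0.4]
```

View pics/ze.png

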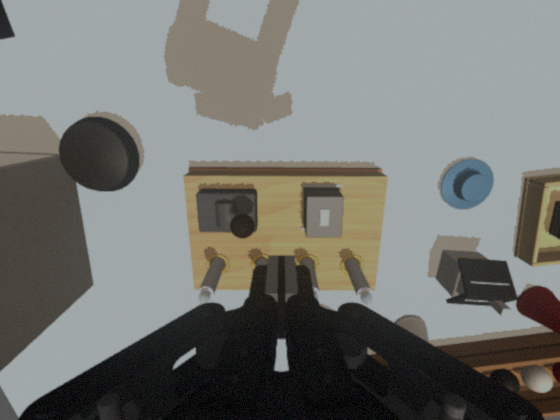

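View pics/zf.png

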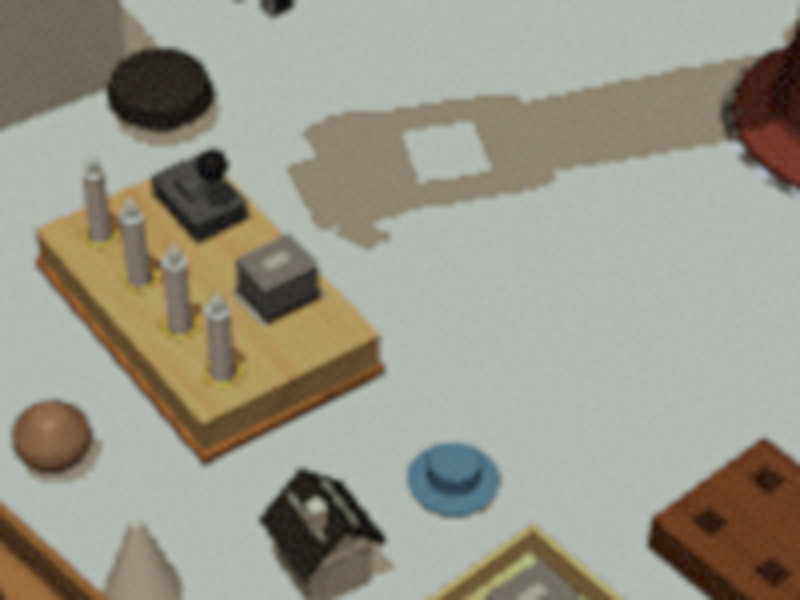

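```bash
python3 - <<'E'
from h import *
c=np.load("c.npy",allow_pickle=True).item()
im=cv2.imread("pics/ze.png")[:,:,::-1];crop(im,180,160,110,80,7,"zg.png")
for u in(241,242,243):
  b=px(c,u,226,.111)[:2]-[.5165,-.2727];print(u,b@[.1593,.9872])
E
```

```text
241 0.02311623717159683
242 0.024169778223407858
243 0.025223318216854813
```

View pics/zg.png

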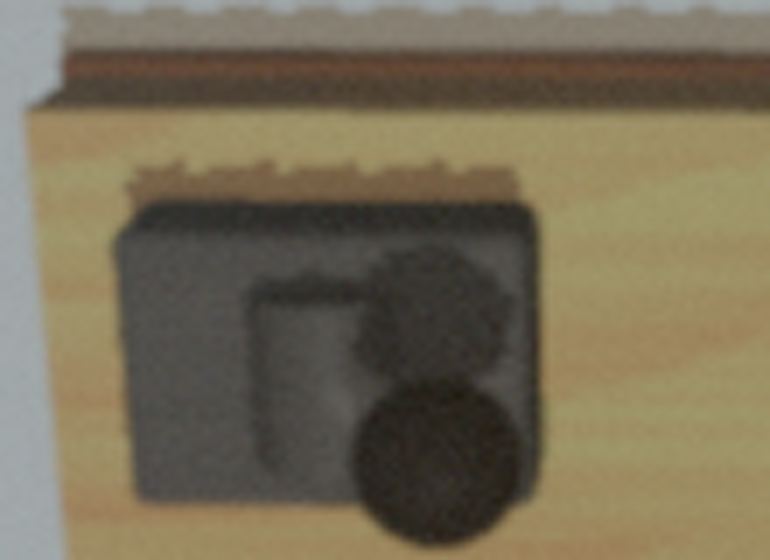

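The ball is 24 mm on the +y side, so the switch is fully on. Everything is in place and the arm is clear, so I'm handing in.

```bash
python3 -c "
from plant import *
print(job_done(), state()['time'])"
```

```text
the job is handed in; nothing more can be done
the job is handed in; nothing more can be done
```

The bridge is ready, and I handed the job in at about 53 s of the 210 s allowed. No verdict is reported, so these are my own checks:

- **Spent block:** pulled from the socket and put in the tray, where the pictures show it lying.
- **Candles:** all four are in the collets. Each was pushed until the force rose with almost no further travel, with the foot about 32 mm down. All four stand upright in the last scene picture.
- **Fresh block:** plugged into the socket. It stopped moving at the height that matches 18 mm deep, pressed with about 10 N. It had not visibly been knocked aside before I picked it up.
- **Switch:** pushed to its stop at about 11 N. Measured afterwards, the ball sits about 24 mm to the +y side of the pivot, which is fully on.
- **Wares and arm:** I saw no ware disturbed in the pictures I took, though I did not measure their positions at the end. The arm was clear, with no contact force, at hand-in.

No check failed. Camera positions differed between views by up to about 3 mm, so I corrected each fit from a close wrist picture before inserting.

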